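# Change the shaker over from the tube clamp to the jar carrier and load it

### The job

Change the bench shaker over from tubes to jars: swing its keeper bar up and right back, slide the tube clamp along until the wide ends of its keyholes are at the screw heads, lift it off and lay it flat on the worktop, out of the way. Then slide the jar carrier in from the front, under the lip at the rear of the platform, until its holes drop over the three studs and it lies flat. Stand every specimen jar from the worktop upright in a compartment of its own and last swing the keeper bar down over the jars until it clicks fully shut; leave the other things where they are.

Things in the scene. Friction and masses are not known exactly. Their poses are not given: they have to be found in the camera images.
- shaker: bench shaker, fixed: white housing 345 mm wide (y) and 200 mm deep (x), with an aluminium platform 330 x 160 mm on top, its face 58 mm above the worktop. Origin on the worktop under the platform's middle; -x is the front (controls), +x the rear, z up. The keeper's hinge cheeks stand at its ends: y = +-150 to 155 mm, x = +40 to +76 mm, 56 mm high above the platform
- deck (a point): point on the platform's face where the carrier's origin lies when it is home; axes as the shaker's. Studs: three upright steel pins at (x, y) = (-44, +110), (-44, -110) and (+32, 0) mm from it, 12 mm thick, 11 mm high, the upper 5 mm tapered to 7 mm. Two headed shoulder screws for clamps stand at (-48, +30) and (-48, -30) mm: shank 7 mm, head 12 mm, its underside at 5.5 mm, top at 8.5 mm
- lip (a point): middle of the front edge of the steel lip that overhangs the platform's rear, level with its underside; axes as the shaker's. The lip is 220 mm long (y) and 3 mm thick, its underside 21 mm above the platform; it covers x = +48 to +67 mm from the deck point, and the upright stop behind it begins at x = +64 mm, 4 mm behind the plate's edge when the carrier is home
- keeper (a joint): angle of the keeper in rad: 0 fully shut in its detent, 1.95 fully back. Its hinge is stiff and it stays where it is left (about 2 N at the bar). Below about 0.45 one arm rides over a spring ball in the left cheek, which snaps out behind the arm at 0; passing the ball takes about 5 to 10 N at the bar, either way
- keeper_bar (a point): middle of the keeper's bar: steel, 12 mm thick, 292 mm long, along the shaker's y on two end arms; its middle 40 mm is bare, the rest has 14 mm sleeves. It turns about the hinge line at 78 mm radius. Shut, it is 84 mm above the platform straight over the deck point and the row of compartments (3 mm or more above the jars' caps); as the joint grows it rises and goes over to the rear
- keeper_hinge (a point): middle of the keeper's hinge line, which runs along the shaker's y: 66 mm behind the deck point, 42 mm above the platform; axes as the shaker's
- carrier: jar carrier, 0.3 to 0.5 kg: aluminium plate 120 (x) by 282 (y) by 5 mm with 15 mm holes at (x, y) = (-44, +110), (-44, -110), (+32, 0) mm and a notch 86 x 24 mm in its front edge; on it four compartments in a row along y. Origin at the centre of the plate's underside, z up; +x is the rear edge, which goes under the lip. Axes match the deck's when home; riding on the studs it is 11 mm higher
- carrier_grip (a point): where to take the carrier: middle of its upright black grip block, 12 mm thick (carrier x), 36 mm long (y), 46 mm high, standing on the middle of the plate; this point is 34 mm above the plate's underside. Free space: 21 mm either way along y up to the compartments, 60 mm along x; axes as the carrier's
- pocket_0 (a point): centre of the floor of the carrier's compartment at y = +107.5 mm: 56 mm square inside, walls 2 mm thick and 22 mm high, floor 5 mm above the plate's underside
- pocket_1 (a point): centre of the floor of the carrier's compartment at y = +50.5 mm, same size
- pocket_2 (a point): centre of the floor of the carrier's compartment at y = -50.5 mm, same size
- pocket_3 (a point): centre of the floor of the carrier's compartment at y = -107.5 mm, same size
- red_jar_12: specimen jar with a red screw cap and a sample inside, 44 mm across, 67 mm tall, 55 to 60 g; the cap is its widest part (44 mm) and takes the top 16 mm. Origin at the centre of its underside, z up. May be absent
- red_jar_13: specimen jar with a red screw cap and a sample inside, 44 mm across, 67 mm tall, 55 to 60 g; the cap is its widest part (44 mm) and takes the top 16 mm. Origin at the centre of its underside, z up. May be absent
- front_jar_0: specimen jar with a red screw cap and a sample inside, 48 mm across, 70 mm tall, 55 to 60 g; the cap is its widest part (48 mm) and takes the top 16 mm. Origin at the centre of its underside, z up. May be absent
- front_jar_1: specimen jar with a red screw cap and a sample inside, 48 mm across, 70 mm tall, 55 to 60 g; the cap is its widest part (48 mm) and takes the top 16 mm. Origin at the centre of its underside, z up. May be absent
- petri_a: bystander: closed glass petri dish, 94 mm across, 20 mm high; origin under its centre
- marker_blue: bystander: marker pen, 140 mm long, 12 mm thick; origin under its middle
- long_forceps: bystander: long forceps, 200 mm long, 9 mm high; origin under its middle
- cap_lime: bystander: loose screw cap, 55 mm across, 12 mm high; origin under its centre
- tweezers_green: bystander: tweezers with green tips, 111 mm long, 9 mm high, lying among the jars; origin under its middle
- clamp: tube clamp, 0.15 kg: dark steel base plate 44 (x) by 104 (y) by 4 mm with two pairs of spring clips (y = +-40 mm, 40 mm high) and a black grip tab in the middle, 10 mm thick (x), 30 mm long (y), top at 38 mm. Origin at the centre of the underside, z up. It starts on the platform, hooked under the two screw heads, axes as the deck's. Free worktop to lay it: left of the shaker's rear half
- clamp_keyhole (a point): wide end (16 mm square) of one of the clamp's two keyholes, at y = +36 mm in the clamp; the other is 60 mm away, at y = -24 mm. From each wide end a slot 10 mm wide runs 14 mm in -y to its narrow end, where the screw sits when fully hooked. So the clamp comes free only after being slid in its -y (7 to 15 mm from the start) until both wide ends are over the screw heads
Not all that is in view belongs to the job. Of the things like the clamp, leave any that is brown; of the rest the larger one is meant.

How it is judged:
By the outcome, as a careful person would: the job done as asked, in the order asked, and still so for the second after the job is handed in, with the robot touching nothing.
Of red_jar_12, red_jar_13, front_jar_0, front_jar_1 only 2 to 4 are there at a start; the rules pass over those that are not, and their reading is None.
At some moment in a run one of carrier, clamp may be knocked a few centimetres aside while the robot is not near it.
Once in a run the grip may slacken for a moment while it holds something.
It also fails if it takes over 210 s, if anything falls off the work surface, if the arm or the gripper's body presses on something with over 40 N, if the wrist force passes 120 N, or if a joint passes its speed limit or range.

### The arm

A 6-joint arm with a two-finger parallel gripper is mounted at the origin on a cart in front of the work surface, level with it; the furniture and walls round the work are solid. World frame = base frame: x ahead of the robot, y to its left, z up, the work surface at z = 0. Lengths are in m, angles in rad, forces in N, time in s.
With the tool pointing down it reaches from about 0.225 to 0.725 m from the base axis. Payload 3.1 kg.
Tool frame: the origin (TCP) lies midway between the tips of the shut fingers; the grasp point (between the pads) lies 19 mm behind it (ctrl.grip_depth is the distance from the TCP to the grasp point, in m); z points along the fingers, y is the line along which they close (so a half turn about z gives the same grasp; the last joint's range is limited). The gripper opens to 85 mm and grips with 20 to 120 N. Pads are 22 mm wide; open, the fingers measure 114 mm over their backs; the gripper's body (76 mm by 85 mm) begins 54 mm behind the grasp point. The pads swing forward as they close: fully open they stand 13 mm farther back than shut.
Start: joints at [1.176, 0.048, 0.099, 1.622, 0, 1.443], TCP at [0.138, 0.506, 0.231] pointing down, gripper open.
Joint ranges: [-2.91, 2.91], [-0.99, 1.94], [-1.21, 1.42], [-2.12, 2.29], [-1.49, 1.47], [-3.14, 3.14]. Speed limits (rad/s): [2.79, 2.79, 3.14, 3.14, 3.14, 3.14].

### API

Orientations are given as a unit quaternion [x, y, z, w].
In Python, from workcell import ctrl, cams gives the robot as it stands.
- The arm moves only by the tool drive_tool, never from a script. Its argument "increments" is a list of rows, each an object of numbers: "grip": the gripper command: -1 is shut, 1 is fully open, values between are in proportion; "x", "y", "z": the shift along the world's x, y, z in mm; "rx", "ry", "rz": the turn, a rotation vector about the world's x, y, z in rad. A call has 1 to 8 rows; each row shifts and turns the commanded pose from where the row before left it; what a row does not reach is not made up. A row lasts 1/10 s, in which the tool goes at most 50 mm and 8.59 degrees, less where a joint would pass 70% of its speed; a pose out of reach is approached as far as the arm can. A call with a gripper value outside its range is refused whole. The fingers move at their own pace and stop on an object; the grip force is fixed at half the most. Time passes only in rows, so rows that do not move let the fingers close. It gives the time, the measured TCP pose, the force, the opening and the grip force at its end, in the units of the state.
- ctrl.read_state(): the state, without advancing time (a new reading comes with each control period).
- cams.grab_frame(name): name is "scene" or "top" or "wrist"; returns the picture (384x512x3 uint8, red, green, blue); there is no depth.
- cams.camera_params(name): a dict with "mtx" (3x3 intrinsics, pixels), "xyz" and "orientation" of the camera in the world. Camera axes: x right, y down, z forward; pixel columns grow to the right and rows downward; lengths in m; the calibration is good to about 2 mm. A picture is of the moment at which its call begins: read the wrist's pose just before it. camera_params takes no time and is no camera call; for the wrist camera it gives the pose at the moment of the call.
- ctrl.finish_job(): hands the job in; it is judged then, once.
Trained networks look in the newest picture that a camera, given by its name, has taken for a name from the list of things; names that differ only in an ending like _2 or _b are one class to them, and where a whole thing is asked for, a point or a joint stands for the part that bears it (a point fixed in the world has none). Each returns a list of dicts, best first, with "conf" (0 to 1); they miss things now and then, are a little off and sometimes report something else, mostly with a low value. They report only what shows in the picture. A call takes as long as a camera call. They do not tell look-alikes from the thing itself.
- cams.regions_of(camera, label): "region" (384x512 bool, what is visible of it).
- cams.place_of(camera, label): "centre" ([x, y, z] in m, in the coordinates of the camera as it stood for that picture, good to about 4 mm: a listed point, or the origin of a listed thing).
The state is a dict: "time_s": time; "joints": joint angles; "qd": joint speeds; "joint_torque": joint torques, N m; "eef_pos": TCP position; "orientation": TCP orientation; "contact_force": force on the tool from outside, world axes, zero at the start; "moment": the same for the moment, N m; "width": finger opening in m; "grasp_force": force on a finger pad.
Only numpy, scipy, OpenCV 4.12 (cv2) and the standard library are available. Lean on these libraries where they do the work, as an engineer would, in place of code of your own. Each camera call takes 0.05 s, during which the arm holds its last target. There are 200 camera calls.

## Working session

There is one attempt and no reset: what is moved stays moved. The work goes in short steps, Python scripts to look and compute and a tool call to move; the robot and the scene stay as the last step left them, time stands still between calls to the robot, and variables do not carry over. Pictures are saved under pics/ and viewed, at most 14 in all, crops included, and the job is handed in when it is done.

Besides the shell and the picture viewer there is one more tool, called after "Call:" as name(argument=value, ...) on one line, values as JSON. drive_tool: Moves the arm, as the interface text tells. Its arguments: {"type":"object","properties":{"increments":{"type":"array"}},"required":["increments"]}

```bash
ls; mkdir -p pics
cat > h.py <<'E'
import numpy as np, cv2
from workcell import ctrl, cams
from scipy.spatial.transform import Rotation as R
def snap(n,fn=None):
    p=cams.camera_params(n); im=cams.grab_frame(n)
    if fn: cv2.imwrite('pics/'+fn,im[:,:,::-1])
    return p,im
def toworld(p,c): return R.from_quat(p['orientation']).apply(c)+np.array(p['xyz'])
def px(p,w):
    c=R.from_quat(p['orientation']).inv().apply(np.array(w)-np.array(p['xyz'])); q=np.array(p['mtx'])@c; return q[:2]/q[2]
def ray(p,uv,z):
    d=R.from_quat(p['orientation']).apply(np.linalg.inv(np.array(p['mtx']))@np.array([uv[0],uv[1],1.])); o=np.array(p['xyz']); return o+d*(z-o[2])/d[2]
def find(n,p,labels,k=4):
    for l in labels:
        for r in cams.place_of(n,l)[:k]:
            w=toworld(p,r['centre']); print(n,l,round(r['conf'],2),np.round(w*1000).astype(int),px(p,w).astype(int))
E
python3 - <<'E'
from h import *
s=ctrl.read_state(); print({k:np.round(v,3) for k,v in s.items()})
for n in('scene','top'):
    p,im=snap(n,n+'0.png'); print(n,p['xyz'],R.from_quat(p['orientation']).as_matrix().round(2).tolist(),p['mtx'][0])
    find(n,p,['shaker','deck','lip','keeper_bar','keeper_hinge','carrier','carrier_grip','clamp','clamp_keyhole','front_jar_0','red_jar_12'])
E
```

```text
pics
{'time_s': np.float64(0.0), 'joints': array([1.176, 0.049, 0.098, 1.622, 0.   , 1.443]), 'qd': array([-0.   , -0.   ,  0.001, -0.   ,  0.   ,  0.001]), 'joint_torque': array([ 2.0000e-03, -3.3878e+01,  3.2002e+01,  2.0000e-02,  0.0000e+00,
       -0.0000e+00]), 'eef_pos': array([0.138, 0.506, 0.23 ]), 'orientation': array([ 0.133,  0.991, -0.001, -0.   ]), 'contact_force': array([-0.671,  0.099, -0.77 ]), 'moment': array([-0.034, -0.005, -0.001]), 'grasp_force': np.float64(0.0), 'width': np.float64(0.085)}
scene [-0.39755393 -0.80862881  0.78069156] [[0.7, -0.33, 0.63], [-0.71, -0.34, 0.62], [0.01, -0.88, -0.47]] [414.26625908   0.         259.69316637]
scene shaker 0.56 [579 -31  -1] [295 216]
scene deck 0.94 [577 -34  55] [297 203]
scene deck 0.65 [530 569  -2] [183 168]
scene lip 0.8 [625 -39  76] [307 194]
scene lip 0.71 [532 -24  57] [286 206]
scene keeper_bar 0.69 [575 -33 141] [297 181]
scene keeper_bar 0.42 [431 351  34] [195 185]
scene keeper_hinge 0.75 [624 -41  78] [307 194]
scene keeper_hinge 0.74 [532 -20  55] [285 206]
scene keeper_hinge 0.57 [641 -41 102] [311 186
[... 831 characters left out ...]
top lip 0.64 [389 322   7] [193 223]
top lip 0.59 [624 -37  82] [283 165]
top keeper_bar 0.6 [577 -27 143] [282 172]
top keeper_hinge 0.62 [638 -36 102] [283 160]
top carrier 0.59 [431 352   3] [186 212]
top carrier 0.41 [576 -26  60] [279 177]
top carrier_grip 0.61 [429 350  39] [185 212]
top clamp 0.76 [531 -23  58] [279 188]
top clamp 0.63 [ 269 -373   -6] [360 255]
top clamp 0.58 [ 338 -231    0] [327 238]
top clamp_keyhole 0.59 [535  15  60] [269 187]
top clamp_keyhole 0.53 [ 302 -400    1] [367 247]
top clamp_keyhole 0.48 [ 355 -247    2] [331 234]
top front_jar_0 0.72 [ 543 -426   -2] [371 190]
top front_jar_0 0.68 [ 412 -390    1] [364 221]
top red_jar_12 0.32 [529 573   3] [133 187]
```

Run:
```python
from h import *
a=cv2.imread('pics/scene0.png'); b=cv2.imread('pics/top0.png')
cv2.imwrite('pics/s0c.png',cv2.resize(a[140:340,150:420],None,fx=2.9,fy=2.9,interpolation=cv2.INTER_CUBIC))
cv2.imwrite('pics/t0c.png',cv2.resize(b[130:300,120:400],None,fx=2.8,fy=2.8,interpolation=cv2.INTER_CUBIC))
for n in('scene','top'):
    p,im=snap(n)
    find(n,p,['petri_a','marker_blue','long_forceps','cap_lime','tweezers_green','red_jar_12'],3)
```

```text
scene petri_a 0.91 [360 111  -2] [222 225]
scene petri_a 0.7 [338 286   4] [186 207]
scene petri_a 0.35 [535  16  56] [278 202]
scene marker_blue 0.51 [ 365 -106    1] [269 251]
scene long_forceps 0.6 [529 568   3] [183 167]
scene long_forceps 0.17 [468 384   3] [198 186]
scene cap_lime 0.43 [ 686 -280    6] [374 231]
scene cap_lime 0.32 [576 -33 143] [297 181]
scene tweezers_green 0.58 [ 481 -369   -2] [363 274]
scene tweezers_green 0.44 [ 549 -427    2] [393 272]
top petri_a 0.7 [352 113   0] [244 233]
top petri_a 0.7 [ 360 -102   -2] [296 232]
top marker_blue 0.53 [ 357 -104    3] [296 233]
top marker_blue 0.19 [575 -27  58] [280 178]
top long_forceps 0.56 [526 569   0] [134 188]
top long_forceps 0.46 [387 324   8] [192 223]
top cap_lime 0.64 [ 681 -276   -1] [335 158]
top tweezers_green 0.35 [ 483 -368    2] [358 204]
```

View pics/s0c.png

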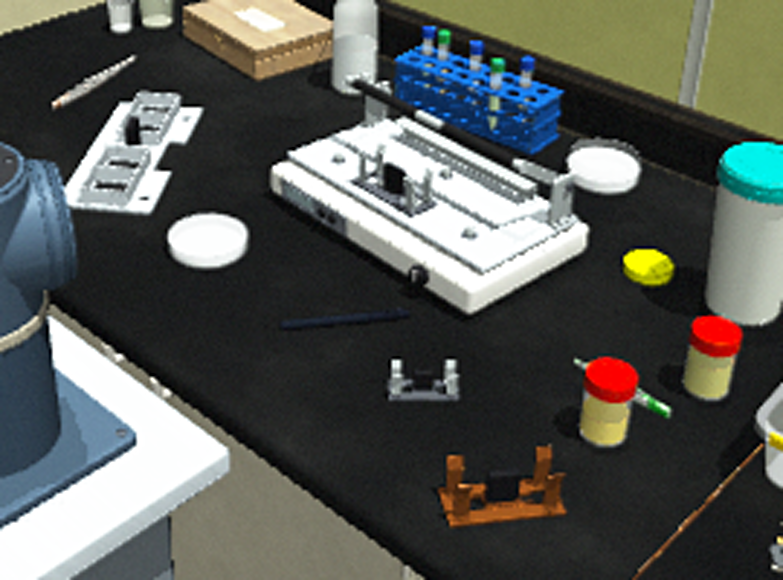

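View pics/t0c.png

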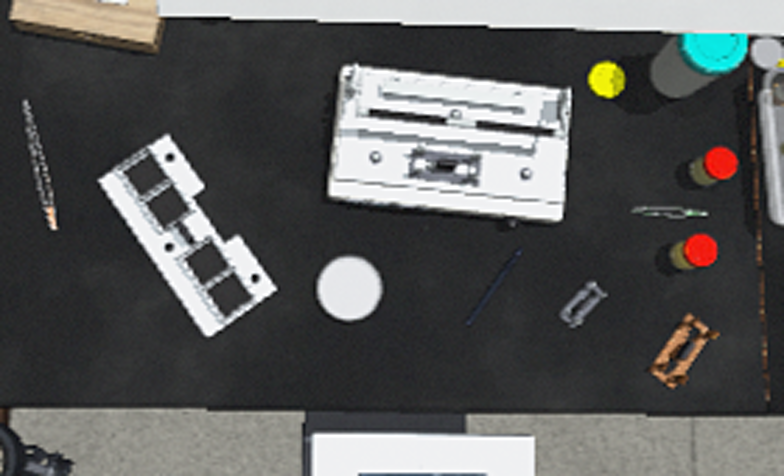

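Clamp candidates (scene px): dark one on the platform (286,207), small grey one (294,273), brown one (321,312). I choose the one on the platform, since it's the larger non-brown one and hooked under the screws. The jars are at (358,288) and (393,272). Next I'll look for other jars and check the area from the wrist.

Run:
```python
from h import *
p=cams.camera_params('wrist'); s=ctrl.read_state()
Rt=R.from_quat(s['orientation']); print('cam in tool',Rt.inv().apply(np.array(p['xyz'])-s['eef_pos']).round(3), (Rt.inv()*R.from_quat(p['orientation'])).as_matrix().round(2).tolist(),np.array(p['mtx']).round(0).tolist(), Rt.as_matrix().round(3).tolist())
p=cams.camera_params('scene')
for uv in [(287,176),(341,193),(345,178)]: print(uv,ray(p,uv,0).round(3))
a=cv2.imread('pics/scene0.png');b=cv2.imread('pics/top0.png')
cv2.imwrite('pics/full.png',np.vstack([cv2.resize(a,(400,300)),cv2.resize(b,(400,300))]))
```

```text
cam in tool [ 0.085 -0.001 -0.143] [[-0.0, -0.95, -0.32], [1.0, -0.0, -0.0], [-0.0, -0.32, 0.95]] [[286.0, 0.0, 256.0], [0.0, 286.0, 186.0], [0.0, 0.0, 1.0]] [[-0.965, 0.264, 0.0], [0.264, 0.965, -0.0], [-0.0, -0.0, -1.0]]
(287, 176) [0.797 0.204 0.   ]
(341, 193) [ 0.838 -0.041  0.   ]
(345, 178) [0.958 0.023 0.   ]
```

View pics/full.png

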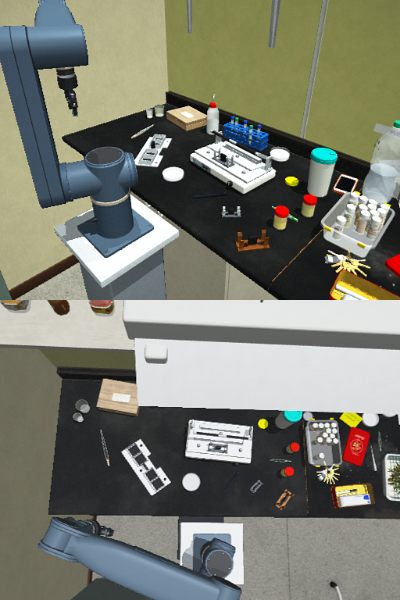

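Call:
drive_tool(increments=[{"x":27,"y":-34,"z":7,"rz":-0.1},{"x":27,"y":-34,"z":7,"rz":-0.1},{"x":27,"y":-34,"z":7,"rz":-0.1},{"x":27,"y":-34,"z":7,"rz":-0.1},{"x":27,"y":-34,"z":7,"rz":-0.1},{"x":27,"y":-34,"z":7,"rz":-0.1},{"x":27,"y":-34,"z":7,"rz":-0.1}])

```text
$.increments[0]: bad value
```

Call:
drive_tool(increments=[{"x":27,"y":-34,"z":7,"rz":-0.1},{"x":27,"y":-34,"z":7,"rz":-0.1},{"x":27,"y":-34,"z":7,"rz":-0.1},{"x":27,"y":-34,"z":7,"rz":-0.1},{"x":27,"y":-34,"z":7,"rz":-0.1},{"x":27,"y":-34,"z":7,"rz":-0.1},{"x":27,"y":-34,"z":7,"rz":-0.1},{}])

```text
$.increments[0]: bad value
```

Run:
```python
from h import *
s=ctrl.read_state(); print(s['eef_pos'].round(3) if hasattr(s['eef_pos'],'round') else s['eef_pos'],s['joints'],R.from_quat(s['orientation']).as_matrix().round(3).tolist(),s['time_s'])
p,im=snap('wrist','w1.png')
find('wrist',p,['shaker','deck','lip','keeper_bar','keeper_hinge','clamp','clamp_keyhole','petri_a'],2)
```

```text
[0.138 0.506 0.231] [ 1.17618246e+00  4.80053414e-02  9.91863188e-02  1.62199951e+00
 -1.42383444e-05  1.44299002e+00] [[-0.965, 0.264, 0.0], [0.264, 0.965, -0.0], [-0.0, -0.0, -1.0]] 1.9
wrist lip 0.5 [345 282   5] [156 313]
```

View pics/w1.png

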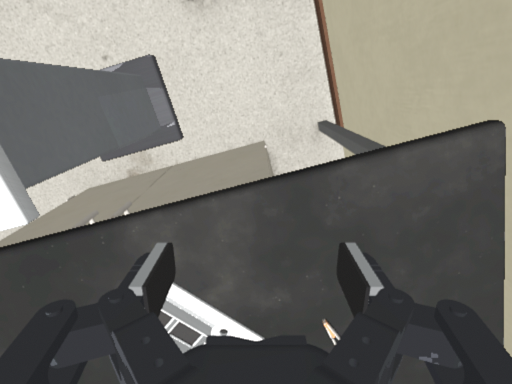

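The rows need every key, and the arm hasn't moved. The picture shows only the bench edge and part of the carrier, near (190,325).

Call:
drive_tool(increments=[{"x":27,"y":-40,"z":7,"rx":0,"ry":0,"rz":-0.1,"grip":1},{"x":27,"y":-40,"z":7,"rx":0,"ry":0,"rz":-0.1,"grip":1},{"x":27,"y":-40,"z":7,"rx":0,"ry":0,"rz":-0.1,"grip":1},{"x":27,"y":-40,"z":7,"rx":0,"ry":0,"rz":-0.1,"grip":1},{"x":27,"y":-40,"z":7,"rx":0,"ry":0,"rz":-0.1,"grip":1},{"x":27,"y":-40,"z":7,"rx":0,"ry":0,"rz":-0.1,"grip":1},{"x":27,"y":-40,"z":7,"rx":0,"ry":0,"rz":-0.1,"grip":1}])

```text
time_s: 3.05
eef_pos: [0.3281, 0.2248, 0.2809]
orientation: [0.466, 0.885, 0.001, 0.0]
contact_force: [-0.2, -0.3, 0.1]
width: 0.0853
grasp_force: 0.0
```

Call:
drive_tool(increments=[{"x":27,"y":-40,"z":7,"rx":0,"ry":0,"rz":-0.1,"grip":1},{"x":27,"y":-40,"z":7,"rx":0,"ry":0,"rz":-0.1,"grip":1},{"x":27,"y":-40,"z":7,"rx":0,"ry":0,"rz":-0.1,"grip":1},{"x":27,"y":-40,"z":7,"rx":0,"ry":0,"rz":-0.1,"grip":1},{"x":27,"y":-40,"z":7,"rx":0,"ry":0,"rz":-0.1,"grip":1},{"x":27,"y":-40,"z":7,"rx":0,"ry":0,"rz":-0.1,"grip":1},{"x":27,"y":-40,"z":7,"rx":0,"ry":0,"rz":-0.1,"grip":1},{"x":0,"y":0,"z":0,"rx":0,"ry":0,"rz":0,"grip":1}])

```text
time_s: 3.85
eef_pos: [0.5192, -0.0586, 0.3272]
orientation: [0.743, 0.67, -0.001, 0.0]
contact_force: [0.3, 1.1, -0.3]
width: 0.0855
grasp_force: 0.0
```

Run:
```python
from h import *
s=ctrl.read_state(); print(s['eef_pos'].round(3),s['joints'].round(2),R.from_quat(s['orientation']).as_matrix().round(3).tolist(),s['time_s'])
p,im=snap('wrist','w2.png')
find('wrist',p,['shaker','deck','lip','keeper_bar','keeper_hinge','clamp','clamp_keyhole'],2)
```

```text
[ 0.519 -0.059  0.327] [-0.24  0.09  0.34  1.82 -0.    1.43] [[0.103, 0.995, -0.001], [0.995, -0.103, -0.002], [-0.002, -0.001, -1.0]] 3.85
wrist shaker 0.82 [577 -33   0] [290 121]
wrist shaker 0.61 [ 480 -366   -2] [252 294]
wrist deck 0.92 [573 -32  60] [292 125]
wrist lip 0.7 [622 -37  76] [329 127]
wrist keeper_bar 0.64 [575 -31 141] [302 133]
wrist clamp 0.77 [ 273 -381    2] [152 310]
wrist clamp 0.68 [ 339 -232   -2] [170 242]
wrist clamp_keyhole 0.92 [532  16  62] [260  93]
wrist clamp_keyhole 0.65 [ 358 -250    0] [181 250]
```

View pics/w2.png

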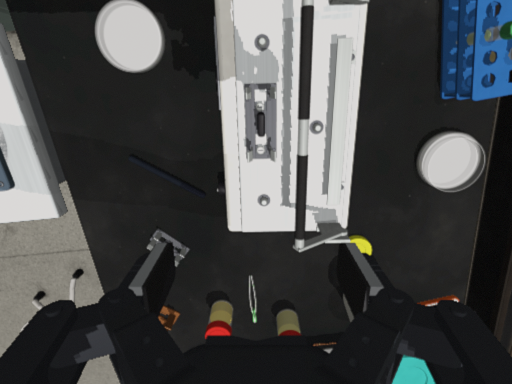

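Wrist view: shaker seen side-on, with studs at about (262,42), (264,200) and (317,127), clamp at (261,122) and bar at x≈303. Now the close crop.

Run:
```python
from h import *
b=cv2.imread('pics/w2.png'); c=b[25:215,210:370]
cv2.imwrite('pics/w2c.png',cv2.resize(c,None,fx=3.1,fy=3.1,interpolation=cv2.INTER_CUBIC))
p=cams.camera_params('wrist')
P=np.array([ray(p,u,.0665)[:2] for u in [(262,42),(264,200),(317,127)]])*1000; print(P.round(1))
M=np.array([(-44,110),(-44,-110),(32,0)],float)
Mc,Pc=M.mean(0),P.mean(0); H=(M-Mc).T@(P-Pc); a=np.arctan2(H[0,1]-H[1,0],H[0,0]+H[1,1]); Rm=np.array([[np.cos(a),-np.sin(a)],[np.sin(a),np.cos(a)]])
print('yaw',a,'deck',(Pc-Rm@Mc).round(1),'res',(P-Pc-(M-Mc)@Rm.T).round(1))
print('clamp mid',ray(p,(261,122),.095))
```

```text
[[ 536.6   85.1]
 [ 520.6 -131.9]
 [ 604.   -29.3]]
yaw -0.07405545272523054 deck [572.4 -26.7] res [[-0.  -1.1]
 [ 0.3  1.3]
 [-0.2 -0.2]]
clamp mid [ 0.52609289 -0.01183495  0.095     ]
```

View pics/w2c.png

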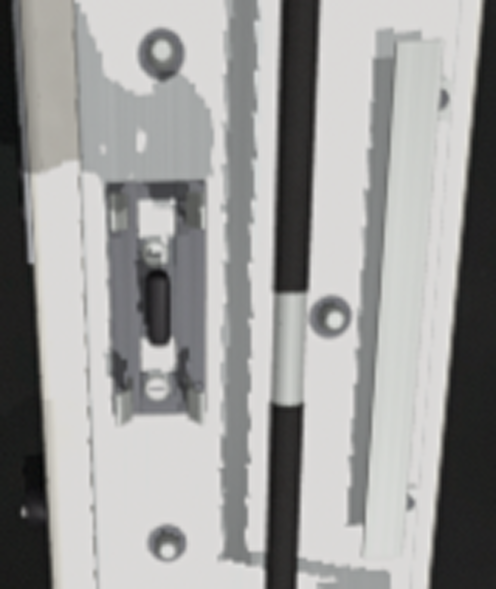

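```bash
cat > fit.py <<'E'
import numpy as np
def fit(M,P):
    M=np.array(M,float);P=np.array(P,float)
    Mc,Pc=M.mean(0),P.mean(0); H=(M-Mc).T@(P-Pc); a=np.arctan2(H[0,1]-H[1,0],H[0,0]+H[1,1]); Rm=np.array([[np.cos(a),-np.sin(a)],[np.sin(a),np.cos(a)]])
    return a,(Pc-Rm@Mc),(P-Pc-(M-Mc)@Rm.T)
E
python3 - <<'E'
from h import *
from fit import fit
p=cams.camera_params('wrist')
P=[ray(p,u,.069)[:2]*1000 for u in [(264.2,39.5),(264.2,200.8),(318,126.6)]]+[ray(p,u,.0665)[:2]*1000 for u in [(260,105.6),(260.6,150.2)]]
M=[(-44,110),(-44,-110),(32,0),(-48,30),(-48,-30)]
a,d,r=fit(M,P);print(a,d,r.round(1))
c,s=np.cos(a),np.sin(a)
print('bar px->',ray(p,(302.9,137.3),.142)*1000)
print('hinge',d+66*np.array([c,s]),'clamp tab?',ray(p,(261.3,120),.094)*1000)
E
```

```text
-0.08180400234208987 [573.20215393 -26.66504129] [[ 1.2  0.8]
 [ 0.4  0.5]
 [-0.2  0.8]
 [-0.8 -0. ]
 [-0.6 -2. ]]
bar px-> [572.28323071 -28.53429802 142.        ]
hinge [638.98144452 -32.0580858 ] clamp tab? [526.71640424  -9.44463276  94.        ]
```

Call:
drive_tool(increments=[{"x":27,"y":15,"z":-30,"rx":0,"ry":0,"rz":0.02,"grip":1},{"x":27,"y":16,"z":-30,"rx":0,"ry":0,"rz":0,"grip":1},{"x":0,"y":0,"z":-45,"rx":0,"ry":0,"rz":0,"grip":1},{"x":0,"y":0,"z":-45,"rx":0,"ry":0,"rz":0,"grip":1},{"x":0,"y":0,"z":-40,"rx":0,"ry":0,"rz":0,"grip":1},{"x":0,"y":0,"z":-14,"rx":0,"ry":0,"rz":0,"grip":1},{"x":0,"y":0,"z":0,"rx":0,"ry":0,"rz":0,"grip":1}])

```text
time_s: 4.95
eef_pos: [0.5681, -0.0216, 0.1228]
orientation: [0.733, 0.68, -0.002, -0.002]
contact_force: [-0.3, -0.9, 0.1]
width: 0.0852
grasp_force: 0.0
```

Call:
drive_tool(increments=[{"x":0,"y":0,"z":0,"rx":0,"ry":0,"rz":0,"grip":-1},{"x":0,"y":0,"z":0,"rx":0,"ry":0,"rz":0,"grip":-1},{"x":0,"y":0,"z":0,"rx":0,"ry":0,"rz":0,"grip":-1},{"x":0,"y":0,"z":0,"rx":0,"ry":0,"rz":0,"grip":-1},{"x":0,"y":0,"z":0,"rx":0,"ry":0,"rz":0,"grip":-1}])

```text
time_s: 5.45
eef_pos: [0.5762, -0.0232, 0.1275]
orientation: [0.734, 0.68, 0.005, 0.005]
contact_force: [20.4, -1.5, -10.1]
width: 0.0125
grasp_force: 10.5
```

Call:
drive_tool(increments=[{"x":0,"y":0,"z":0,"rx":0,"ry":0,"rz":0,"grip":-1},{"x":7,"y":-0.6,"z":9.4,"rx":0,"ry":0,"rz":0,"grip":-1},{"x":8.4,"y":-0.7,"z":8.2,"rx":0,"ry":0,"rz":0,"grip":-1},{"x":9.4,"y":-0.8,"z":6.9,"rx":0,"ry":0,"rz":0,"grip":-1},{"x":10.4,"y":-0.9,"z":5.3,"rx":0,"ry":0,"rz":0,"grip":-1},{"x":0,"y":0,"z":0,"rx":0,"ry":0,"rz":0,"grip":-1}])

```text
time_s: 6.05
eef_pos: [0.6023, -0.0254, 0.1549]
orientation: [0.734, 0.68, -0.003, -0.003]
contact_force: [-8.2, 0.4, 3.8]
width: 0.0093
grasp_force: 59.9
```

Run:
```python
from h import *
s=ctrl.read_state(); print(s['eef_pos'].round(4),s['contact_force'].round(1),s['width'],s['grasp_force'],R.from_quat(s['orientation']).as_matrix()[:,2].round(3))
```

```text
[ 0.6023 -0.0254  0.1549] [-8.2  0.4  3.8] 0.00930906450339192 59.85440254211426 [-0.009  0.001 -1.   ]
```

Run:
```python
from h import *
p,im=snap('scene','s3.png'); find('scene',p,['keeper_bar','keeper_hinge'],2)
p2,im2=snap('wrist','w3.png'); find('wrist',p2,['keeper_bar'],2)
a=im[130:230,230:380]; b=im2[:,130:400]
A=cv2.resize(a,None,fx=3.8,fy=3.8,interpolation=cv2.INTER_CUBIC)
B=cv2.resize(b,None,fx=.8,fy=.8)
o=np.zeros((600,800,3),np.uint8); o[:A.shape[0],:A.shape[1]]=A; o[:B.shape[0],800-B.shape[1]:]=B
cv2.imwrite('pics/m3.png',o[:,:,::-1])
```

```text
scene keeper_bar 0.74 [604 -37 166] [304 172]
scene keeper_bar 0.65 [577 -33   1] [295 216]
scene keeper_hinge 0.69 [644 -41 100] [311 186]
wrist keeper_bar 0.7 [573 -31  58] [225 194]
wrist keeper_bar 0.62 [601 -34 169] [256 270]
```

View pics/m3.png

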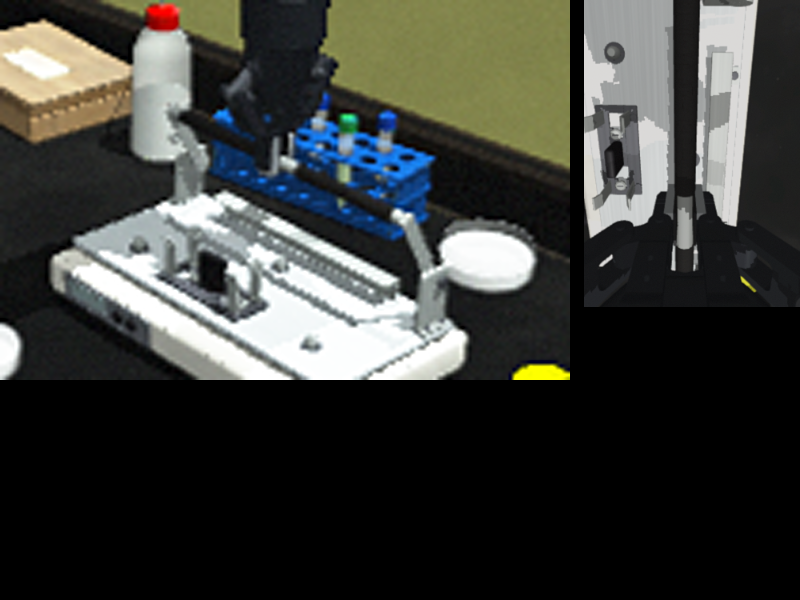

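Call:
drive_tool(increments=[{"x":0,"y":0,"z":0,"rx":0,"ry":0,"rz":0,"grip":-0.3},{"x":0,"y":-4,"z":0,"rx":0,"ry":0,"rz":0,"grip":-0.3},{"x":0,"y":-4,"z":-6,"rx":0,"ry":0,"rz":0,"grip":-0.3},{"x":0,"y":0,"z":0,"rx":0,"ry":0,"rz":0,"grip":-0.3},{"x":0,"y":0,"z":0,"rx":0,"ry":0,"rz":0,"grip":-1},{"x":0,"y":0,"z":0,"rx":0,"ry":0,"rz":0,"grip":-1},{"x":0,"y":0,"z":0,"rx":0,"ry":0,"rz":0,"grip":-1},{"x":0,"y":0,"z":0,"rx":0,"ry":0,"rz":0,"grip":-1}])

```text
time_s: 7.1
eef_pos: [0.6047, -0.0337, 0.149]
orientation: [0.734, 0.68, -0.001, -0.0]
contact_force: [-4.1, -0.7, 2.3]
width: 0.01
grasp_force: 58.5
```

Call:
drive_tool(increments=[{"x":10.5,"y":-0.9,"z":5,"rx":0,"ry":0,"rz":0,"grip":-1},{"x":11.2,"y":-0.9,"z":3.2,"rx":0,"ry":0,"rz":0,"grip":-1},{"x":11.6,"y":-0.9,"z":1.4,"rx":0,"ry":0,"rz":0,"grip":-1},{"x":11.7,"y":-0.9,"z":-0.3,"rx":0,"ry":0,"rz":0,"grip":-1},{"x":11.5,"y":-0.9,"z":-2.1,"rx":0,"ry":0,"rz":0,"grip":-1},{"x":11.1,"y":-0.9,"z":-3.8,"rx":0,"ry":0,"rz":0,"grip":-1}])

```text
time_s: 7.7
eef_pos: [0.6736, -0.0395, 0.1544]
orientation: [0.734, 0.68, -0.0, 0.001]
contact_force: [0.3, -1.2, 4.5]
width: 0.01
grasp_force: 60.2
```

Run:
```python
from h import *
p,im=snap('scene'); find('scene',p,['keeper_bar','keeper_hinge'],2)
p2,im2=snap('wrist'); find('wrist',p2,['keeper_bar'],2)
print(ctrl.read_state()['joints'].round(2))
```

```text
scene keeper_bar 0.86 [671 -40 172] [317 165]
scene keeper_bar 0.6 [623 -37  80] [306 193]
scene keeper_hinge 0.8 [641 -42  99] [311 187]
wrist keeper_bar 0.76 [672 -38 172] [251 257]
[-0.16  0.44  0.41  1.54 -0.    1.49]
```

Call:
drive_tool(increments=[{"x":10.3,"y":-0.8,"z":-5.3,"rx":0,"ry":0,"rz":0,"grip":-1},{"x":9.5,"y":-0.8,"z":-6.8,"rx":0,"ry":0,"rz":0,"grip":-1},{"x":8.3,"y":-0.7,"z":-8.2,"rx":0,"ry":0,"rz":0,"grip":-1},{"x":4.6,"y":-0.4,"z":-5.8,"rx":0,"ry":0,"rz":0,"grip":-1},{"x":2.5,"y":0,"z":-3,"rx":0,"ry":0,"rz":0,"grip":-1},{"x":0,"y":0,"z":0,"rx":0,"ry":0,"rz":0,"grip":-1}])

```text
time_s: 8.55
eef_pos: [0.7052, -0.0421, 0.1258]
orientation: [0.734, 0.68, -0.003, -0.002]
contact_force: [-14.0, -1.7, 15.4]
width: 0.0104
grasp_force: 66.1
```

Run:
```python
from h import *
p,im=snap('scene'); find('scene',p,['keeper_bar','keeper_hinge'],2)
p2,im2=snap('wrist'); find('wrist',p2,['keeper_bar'],2)
```

```text
scene keeper_bar 0.9 [705 -40 145] [323 169]
scene keeper_bar 0.73 [429 347  35] [195 185]
scene keeper_hinge 0.67 [ 364 -106    1] [269 251]
scene keeper_hinge 0.66 [635 -43  98] [310 188]
wrist keeper_bar 0.79 [705 -41 147] [256 263]
```

Call:
drive_tool(increments=[{"x":-2,"y":0,"z":2,"rx":0,"ry":0,"rz":0,"grip":-0.2},{"x":0,"y":0,"z":0,"rx":0,"ry":0,"rz":0,"grip":-0.2},{"x":0,"y":0,"z":0,"rx":0,"ry":0,"rz":0,"grip":-0.2},{"x":0,"y":0,"z":35,"rx":0,"ry":0,"rz":0,"grip":-0.2},{"x":-15,"y":0,"z":40,"rx":0,"ry":0,"rz":0,"grip":0.2},{"x":-49,"y":5,"z":0,"rx":0,"ry":0,"rz":0,"grip":0.2},{"x":-49,"y":7,"z":0,"rx":0,"ry":0,"rz":0,"grip":0.2},{"x":-49,"y":7,"z":-10,"rx":0,"ry":0,"rz":0,"grip":0.2}])

```text
time_s: 9.6
eef_pos: [0.5453, -0.0224, 0.1915]
orientation: [0.733, 0.68, 0.002, 0.001]
contact_force: [-0.7, -0.3, 1.0]
width: 0.0513
grasp_force: 0.0
```

Call:
drive_tool(increments=[{"x":-14,"y":2,"z":-25,"rx":0,"ry":0,"rz":0,"grip":0.2},{"x":0,"y":0,"z":0,"rx":0,"ry":0,"rz":0,"grip":0.2},{"x":0,"y":0,"z":0,"rx":0,"ry":0,"rz":0,"grip":0.2}])

```text
time_s: 9.9
eef_pos: [0.5312, -0.0205, 0.1648]
orientation: [0.733, 0.68, 0.0, -0.0]
contact_force: [0.6, 0.1, 0.8]
width: 0.0513
grasp_force: 0.0
```

Run:
```python
from h import *
p,im=snap('scene'); find('scene',p,['keeper_bar','clamp'],2)
p2,im2=snap('wrist','w4.png'); find('wrist',p2,['deck','clamp','clamp_keyhole'],2)
s=ctrl.read_state(); print(s['eef_pos'].round(4),R.from_quat(s['orientation']).as_matrix()[:,1])
cv2.imwrite('pics/w4c.png',cv2.resize(im2[60:340,120:400,::-1],None,fx=2,fy=2,interpolation=cv2.INTER_CUBIC))
```

```text
scene keeper_bar 0.81 [706 -42 147] [323 169]
scene keeper_bar 0.33 [531 -23  59] [286 206]
scene clamp 0.81 [ 342 -230   -1] [295 274]
scene clamp 0.78 [530 -22  57] [285 206]
wrist deck 0.94 [572 -35  58] [298 193]
wrist clamp 0.79 [527 -22  61] [249 184]
wrist clamp 0.38 [354 110   2] [61 51]
wrist clamp_keyhole 0.6 [531  18  59] [249 141]
wrist clamp_keyhole 0.51 [ 354 -252    0] [140 336]
[ 0.5325 -0.021   0.1665] [ 0.99710307 -0.07603386  0.0020801 ]
```

View pics/w4c.png

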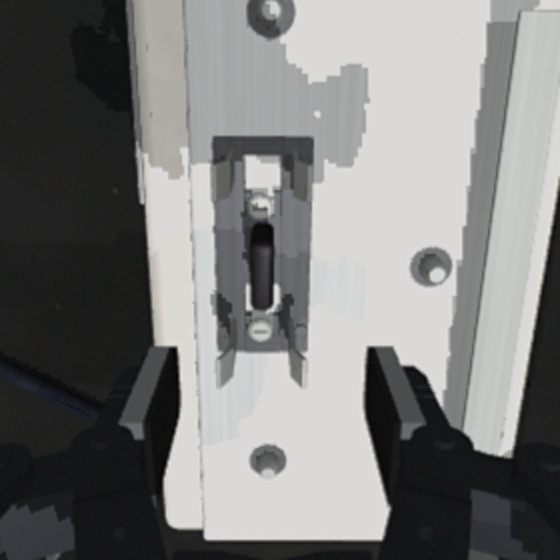

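Run:
```python
from h import *
from fit import fit
p=cams.camera_params('wrist')
U=lambda x,y:(120+x/2,60+y/2)
for n,u,z in [('s1',(260,207),.0665),('s2',(260,330),.0665),('wide1 top',(262,155),.062),('clamp top edge',(263,147),.062),('clamp bot edge',(260,348),.062),('tabtop hi',(262,224),.096),('tab base lo',(262,310),.062)]: print(n,(ray(p,U(*u),z)*1000).round(1))
P=[ray(p,U(*u),.069)[:2]*1000 for u in [(271,8),(267,462),(436,271)]]+[ray(p,U(*u),.0665)[:2]*1000 for u in [(260,207),(260,330)]]
M=[(-44,110),(-44,-110),(32,0),(-48,30),(-48,-30)]
a,d,r=fit(M,P);print(a,d,r.round(1))
```

```text
s1 [ 5.282e+02 -2.000e-01  6.650e+01]
s2 [523.3 -59.6  66.5]
wide1 top [530.9  21.6  62. ]
clamp top edge [531.6  25.   62. ]
clamp bot edge [522.2 -71.5  62. ]
tabtop hi [5.295e+02 4.000e-01 9.600e+01]
tab base lo [524.8 -51.4  62. ]
-0.08634080015274317 [573.5433242  -32.34414767] [[-0.  -1.9]
 [ 0.6  5.4]
 [-0.6 -0.1]
 [-0.1 -1.9]
 [ 0.2 -1.5]]
```

Call:
drive_tool(increments=[{"x":-5,"y":-1,"z":-45,"rx":0,"ry":0,"rz":-0.008,"grip":0.2},{"x":0,"y":0,"z":-40,"rx":0,"ry":0,"rz":0,"grip":0.2},{"x":0,"y":0,"z":-12,"rx":0,"ry":0,"rz":0,"grip":0.2},{"x":0,"y":0,"z":0,"rx":0,"ry":0,"rz":0,"grip":-1},{"x":0,"y":0,"z":0,"rx":0,"ry":0,"rz":0,"grip":-1},{"x":0,"y":0,"z":0,"rx":0,"ry":0,"rz":0,"grip":-1},{"x":0,"y":0,"z":0,"rx":0,"ry":0,"rz":0,"grip":-1},{"x":0,"y":0,"z":0,"rx":0,"ry":0,"rz":0,"grip":-1}])

```text
time_s: 11.05
eef_pos: [0.5284, -0.0222, 0.0716]
orientation: [0.736, 0.677, 0.002, 0.002]
contact_force: [-0.1, -0.4, 5.9]
width: 0.0089
grasp_force: 61.5
```

Call:
drive_tool(increments=[{"x":-0.3,"y":-3.5,"z":0,"rx":0,"ry":0,"rz":0,"grip":-1},{"x":-0.3,"y":-3.5,"z":0,"rx":0,"ry":0,"rz":0,"grip":-1},{"x":-0.3,"y":-3.5,"z":0,"rx":0,"ry":0,"rz":0,"grip":-1},{"x":-0.2,"y":-3.3,"z":0,"rx":0,"ry":0,"rz":0,"grip":-1},{"x":0,"y":0,"z":0,"rx":0,"ry":0,"rz":0,"grip":-1},{"x":0,"y":0,"z":0,"rx":0,"ry":0,"rz":0,"grip":-1}])

```text
time_s: 11.65
eef_pos: [0.5272, -0.035, 0.0716]
orientation: [0.736, 0.677, 0.003, 0.002]
contact_force: [1.6, 3.4, 5.8]
width: 0.0087
grasp_force: 61.6
```

Run:
```python
from h import *
s=ctrl.read_state(); print(s['eef_pos'].round(4),s['contact_force'])
p,im=snap('wrist','w5.png')
cv2.imwrite('pics/w5c.png',cv2.resize(im[100:340,170:350,::-1],None,fx=2.5,fy=2.5,interpolation=cv2.INTER_CUBIC))
```

```text
[ 0.5272 -0.035   0.0716] [1.58686655 3.41062183 5.76063425]
```

View pics/w5c.png

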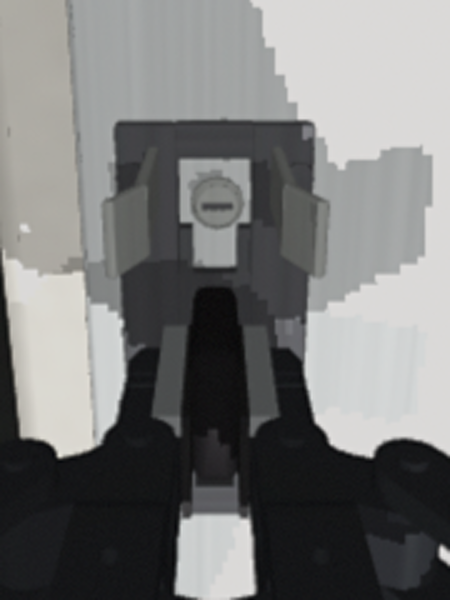

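Call:
drive_tool(increments=[{"x":-0.1,"y":-1.3,"z":0,"rx":0,"ry":0,"rz":0,"grip":-1},{"x":0,"y":0,"z":0,"rx":0,"ry":0,"rz":0,"grip":-1},{"x":0,"y":0,"z":3,"rx":0,"ry":0,"rz":0,"grip":-1},{"x":0,"y":0,"z":4,"rx":0,"ry":0,"rz":0,"grip":-1},{"x":0,"y":0,"z":5,"rx":0,"ry":0,"rz":0,"grip":-1},{"x":0,"y":0,"z":0,"rx":0,"ry":0,"rz":0,"grip":-1}])

```text
time_s: 12.3
eef_pos: [0.5246, -0.037, 0.0804]
orientation: [0.736, 0.677, -0.0, -0.0]
contact_force: [0.0, -0.4, -1.3]
width: 0.0085
grasp_force: 61.8
```

Call:
drive_tool(increments=[{"x":0,"y":0,"z":42,"rx":0,"ry":0,"rz":0,"grip":-1},{"x":0,"y":0,"z":45,"rx":0,"ry":0,"rz":0,"grip":-1},{"x":10,"y":46,"z":0,"rx":0,"ry":0,"rz":0,"grip":-1},{"x":15,"y":46,"z":0,"rx":0,"ry":0,"rz":0,"grip":-1},{"x":18,"y":46,"z":0,"rx":0,"ry":0,"rz":0,"grip":-1},{"x":18,"y":46,"z":0,"rx":0,"ry":0,"rz":0,"grip":-1},{"x":18,"y":46,"z":0,"rx":0,"ry":0,"rz":0,"grip":-1},{"x":18,"y":46,"z":0,"rx":0,"ry":0,"rz":0,"grip":-1}])

```text
time_s: 13.1
eef_pos: [0.6216, 0.2406, 0.1674]
orientation: [0.736, 0.677, -0.001, 0.0]
contact_force: [0.6, -0.4, -1.7]
width: 0.0088
grasp_force: 61.9
```

Call:
drive_tool(increments=[{"x":0,"y":0,"z":-40,"rx":0,"ry":0,"rz":0,"grip":-1},{"x":0,"y":0,"z":-40,"rx":0,"ry":0,"rz":0,"grip":-1},{"x":0,"y":0,"z":-40,"rx":0,"ry":0,"rz":0,"grip":-1},{"x":0,"y":0,"z":-15,"rx":0,"ry":0,"rz":0,"grip":-1},{"x":0,"y":0,"z":-8,"rx":0,"ry":0,"rz":0,"grip":-1},{"x":0,"y":0,"z":0,"rx":0,"ry":0,"rz":0,"grip":-1}])

```text
time_s: 13.7
eef_pos: [0.6215, 0.2388, 0.0244]
orientation: [0.736, 0.677, -0.0, -0.0]
contact_force: [-0.9, -0.4, 0.3]
width: 0.0087
grasp_force: 61.8
```

Call:
drive_tool(increments=[{"x":0,"y":0,"z":-6,"rx":0,"ry":0,"rz":0,"grip":-1},{"x":0,"y":0,"z":-3,"rx":0,"ry":0,"rz":0,"grip":-1},{"x":0,"y":0,"z":-1,"rx":0,"ry":0,"rz":0,"grip":-1},{"x":0,"y":0,"z":0,"rx":0,"ry":0,"rz":0,"grip":-1}])

```text
time_s: 14.1
eef_pos: [0.6221, 0.2392, 0.0153]
orientation: [0.736, 0.677, 0.0, 0.0]
contact_force: [-0.3, -1.2, -1.2]
width: 0.0089
grasp_force: 61.8
```

Call:
drive_tool(increments=[{"x":0,"y":0,"z":-2,"rx":0,"ry":0,"rz":0,"grip":-1},{"x":0,"y":0,"z":0,"rx":0,"ry":0,"rz":0,"grip":-1},{"x":0,"y":0,"z":0,"rx":0,"ry":0,"rz":0,"grip":0},{"x":0,"y":0,"z":0,"rx":0,"ry":0,"rz":0,"grip":0},{"x":0,"y":0,"z":0,"rx":0,"ry":0,"rz":0,"grip":0},{"x":0,"y":0,"z":40,"rx":0,"ry":0,"rz":0,"grip":0},{"x":0,"y":0,"z":49,"rx":0,"ry":0,"rz":0,"grip":0.2},{"x":0,"y":0,"z":49,"rx":0,"ry":0,"rz":0,"grip":0.2}])

```text
time_s: 14.9
eef_pos: [0.6208, 0.2389, 0.1507]
orientation: [0.736, 0.677, -0.001, -0.001]
contact_force: [1.3, 0.2, 0.3]
width: 0.0511
grasp_force: 0.0
```

Run:
```python
from h import *
s=ctrl.read_state(); print(s['eef_pos'].round(4),s['joints'].round(2))
for n in ('scene','top'):
    p,im=snap(n,n+'6.png'); find(n,p,['clamp','carrier','carrier_grip','pocket_0','pocket_3'],4)
```

```text
[0.6208 0.2389 0.1507] [0.27 0.42 0.38 1.53 0.   1.92]
scene clamp 0.92 [ 272 -377    1] [321 313]
scene clamp 0.64 [623 240  -1] [251 186]
scene clamp 0.62 [ 342 -230   -1] [295 274]
scene carrier 0.73 [430 351  -1] [195 193]
scene carrier_grip 0.59 [429 349  33] [195 186]
scene carrier_grip 0.52 [531 568  -1] [183 168]
scene pocket_0 0.97 [393 318   4] [193 198]
scene pocket_0 0.65 [514 413   7] [202 179]
scene pocket_3 0.97 [393 318   4] [193 198]
scene pocket_3 0.65 [514 413   7] [202 179]
top clamp 0.74 [ 271 -376   -2] [361 255]
top clamp 0.48 [ 336 -230    1] [327 238]
top carrier 0.57 [431 355   3] [185 212]
top carrier_grip 0.69 [431 349  36] [186 211]
top pocket_0 0.98 [342 289   2] [201 234]
top pocket_0 0.9 [386 327  10] [191 223]
top pocket_0 0.68 [509 413   9] [172 193]
top pocket_0 0.64 [471 379   6] [180 202]
top pocket_3 0.98 [342 289   2] [201 234]
top pocket_3 0.9 [386 327  10] [191 223]
top pocket_3 0.68 [509 413   9] [172 193]
top pocket_3 0.64 [471 379   6] [180 202]
```

Call:
drive_tool(increments=[{"x":-12,"y":7,"z":10,"rx":0,"ry":0,"rz":0.143,"grip":0.5},{"x":-12,"y":7,"z":10,"rx":0,"ry":0,"rz":0.143,"grip":0.5},{"x":-12,"y":7,"z":10,"rx":0,"ry":0,"rz":0.143,"grip":0.5},{"x":-12,"y":7,"z":10,"rx":0,"ry":0,"rz":0.143,"grip":0.5},{"x":-12,"y":7,"z":10,"rx":0,"ry":0,"rz":0.143,"grip":0.5},{"x":-12,"y":7,"z":10,"rx":0,"ry":0,"rz":0.143,"grip":0.5},{"x":-12,"y":7,"z":10,"rx":0,"ry":0,"rz":0.143,"grip":0.5},{"x":-12,"y":7,"z":10,"rx":0,"ry":0,"rz":0.143,"grip":0.5}])

```text
time_s: 16.3
eef_pos: [0.525, 0.2953, 0.2305]
orientation: [0.25, 0.968, -0.0, -0.0]
contact_force: [0.3, -0.1, -0.1]
width: 0.0639
grasp_force: 0.0
```

Call:
drive_tool(increments=[{"x":-12,"y":7,"z":0,"rx":0,"ry":0,"rz":0.143,"grip":0.5},{"x":-12,"y":7,"z":0,"rx":0,"ry":0,"rz":0.143,"grip":0.5},{"x":-12,"y":7,"z":0,"rx":0,"ry":0,"rz":0.143,"grip":0.5},{"x":-12,"y":7,"z":0,"rx":0,"ry":0,"rz":0.143,"grip":0.5},{"x":-12,"y":7,"z":0,"rx":0,"ry":0,"rz":0.143,"grip":0.5},{"x":-12,"y":7,"z":0,"rx":0,"ry":0,"rz":0.143,"grip":0.5},{"x":-12,"y":7,"z":0,"rx":0,"ry":0,"rz":0.143,"grip":0.5},{"x":0,"y":0,"z":0,"rx":0,"ry":0,"rz":0.14,"grip":0.5}])

```text
time_s: 17.1
eef_pos: [0.4401, 0.3449, 0.2304]
orientation: [-0.314, 0.95, 0.0, -0.001]
contact_force: [0.4, 0.4, 0.0]
width: 0.0643
grasp_force: 0.0
```

Run:
```python
from h import *
p,im=snap('wrist','w7.png'); s=ctrl.read_state(); t=R.from_quat(s['orientation']).as_matrix()[:,1];print(s['eef_pos'].round(4),'yaw',np.arctan2(t[1],t[0]),s['joints'].round(2))
find('wrist',p,['carrier','carrier_grip','pocket_0','clamp'],4)
cv2.imwrite('pics/w7b.png',cv2.resize(im[:,:,::-1],None,fx=1.5,fy=1.5))
```

```text
[0.4408 0.3445 0.2303] yaw 2.2117012626147656 [ 0.54  0.14  0.19  1.63  0.   -0.1 ]
wrist carrier 0.97 [432 350   3] [262 154]
wrist carrier_grip 0.58 [433 349  35] [262 159]
wrist pocket_0 0.73 [472 380   5] [262 190]
wrist pocket_0 0.7 [345 283   1] [261  63]
wrist pocket_0 0.65 [393 320   7] [262 115]
wrist pocket_0 0.64 [514 417   1] [265 225]
wrist clamp 0.75 [625 240   2] [119 215]
```

View pics/w7b.png

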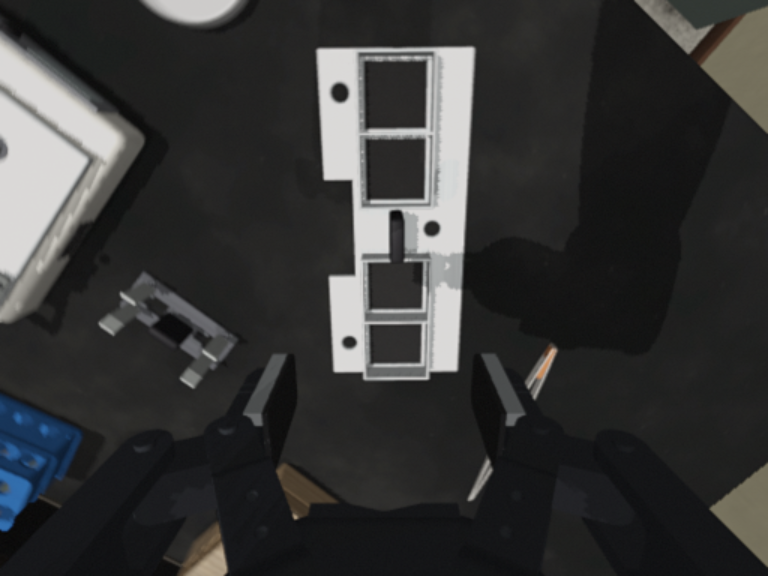

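Run:
```python
from h import *
from fit import fit
p=cams.camera_params('wrist')
uv=[(340,92),(349,342),(432,228),(317,48),(475,47),(334,372),(459,371)]
M=[(-44,110),(-44,-110),(32,0),(-60,141),(60,141),(-60,-141),(60,-141)]
P=[ray(p,np.array(u)/1.5,.005)[:2]*1000 for u in uv]
a,d,r=fit(M,P);print(a,d,r.round(1))
# block top
print(ray(p,np.array((397,213))/1.5,.051)*1000,ray(p,np.array((397,258))/1.5,.005)*1000)
```

```text
2.207119906782122 [431.1713229  349.27168314] [[-0.2 -0.2]
 [-0.1 -1. ]
 [-0.2 -0.7]
 [-0.1 -0.6]
 [-0.3  0.5]
 [ 1.1  0. ]
 [-0.3  2. ]]
[413.54381884 335.82789979  51.        ] [451.75661178 365.74661447   5.        ]
```

Call:
drive_tool(increments=[{"x":-10,"y":5,"z":-45,"rx":0,"ry":0,"rz":-0.005,"grip":0.3},{"x":0,"y":0,"z":-48,"rx":0,"ry":0,"rz":0,"grip":0.3},{"x":0,"y":0,"z":-48,"rx":0,"ry":0,"rz":0,"grip":0.3},{"x":0,"y":0,"z":-48,"rx":0,"ry":0,"rz":0,"grip":0.3},{"x":0,"y":0,"z":-20,"rx":0,"ry":0,"rz":0,"grip":0.3},{"x":0,"y":0,"z":-7,"rx":0,"ry":0,"rz":0,"grip":0.3},{"x":0,"y":0,"z":0,"rx":0,"ry":0,"rz":0,"grip":0.3}])

```text
time_s: 18.05
eef_pos: [0.4312, 0.3485, 0.0135]
orientation: [-0.307, 0.952, -0.0, -0.001]
contact_force: [-0.3, 0.5, -0.1]
width: 0.0555
grasp_force: 0.0
```

Call:
drive_tool(increments=[{"x":0,"y":0,"z":0,"rx":0,"ry":0,"rz":0,"grip":-1},{"x":0,"y":0,"z":0,"rx":0,"ry":0,"rz":0,"grip":-1},{"x":0,"y":0,"z":0,"rx":0,"ry":0,"rz":0,"grip":-1},{"x":0,"y":0,"z":0,"rx":0,"ry":0,"rz":0,"grip":-1},{"x":0,"y":0,"z":0,"rx":0,"ry":0,"rz":0,"grip":-1}])

```text
time_s: 18.55
eef_pos: [0.4332, 0.3506, 0.017]
orientation: [-0.307, 0.952, 0.001, 0.002]
contact_force: [-0.9, 1.4, 6.7]
width: 0.0111
grasp_force: 60.0
```

Run:
```python
from h import *
from fit import fit
M=[(-44,110),(-44,-110),(32,0)]
p=cams.camera_params('top')
P=[ray(p,(120+x/2.8,130+y/2.8),.064)[:2]*1000 for x,y in [(376,157),(526,174),(455,114)]]
a,d,r=fit(M,P);print('top',a,d,r.round(1))
p=cams.camera_params('scene')
P=[ray(p,(150+x/2.9,140+y/2.9),.064)[:2]*1000 for x,y in [(338,160),(470,234),(446,174)]]
a,d,r=fit(M,P);print('scene',a,d,r.round(1))
```

```text
top -0.086246651745792 [572.23469543 -34.11422176] [[-0.1 -1. ]
 [-0.5  0.3]
 [ 0.6  0.7]]
scene -0.0725393888078189 [569.30580004 -40.84487204] [[-0.1 -1.1]
 [-0.   1.1]
 [ 0.2  0. ]]
```

Call:
drive_tool(increments=[{"x":0,"y":0,"z":20,"rx":0,"ry":0,"rz":0,"grip":-1},{"x":0,"y":0,"z":40,"rx":0,"ry":0,"rz":0,"grip":-1},{"x":0,"y":0,"z":45,"rx":0,"ry":0,"rz":0,"grip":-1},{"x":0,"y":0,"z":45,"rx":0,"ry":0,"rz":0,"grip":-1},{"x":0,"y":0,"z":0,"rx":0,"ry":0,"rz":0,"grip":-1}])

```text
time_s: 19.05
eef_pos: [0.4353, 0.3512, 0.1721]
orientation: [-0.308, 0.952, 0.001, 0.006]
contact_force: [1.1, 0.7, -3.1]
width: 0.0111
grasp_force: 59.0
```

Call:
drive_tool(increments=[{"x":6,"y":-24,"z":2,"rx":0,"ry":0,"rz":-0.143,"grip":-1},{"x":6,"y":-24,"z":2,"rx":0,"ry":0,"rz":-0.143,"grip":-1},{"x":6,"y":-24,"z":2,"rx":0,"ry":0,"rz":-0.143,"grip":-1},{"x":6,"y":-24,"z":2,"rx":0,"ry":0,"rz":-0.143,"grip":-1},{"x":6,"y":-24,"z":2,"rx":0,"ry":0,"rz":-0.143,"grip":-1},{"x":6,"y":-24,"z":2,"rx":0,"ry":0,"rz":-0.143,"grip":-1},{"x":6,"y":-24,"z":2,"rx":0,"ry":0,"rz":-0.143,"grip":-1},{"x":6,"y":-24,"z":2,"rx":0,"ry":0,"rz":-0.143,"grip":-1}])

```text
time_s: 19.85
eef_pos: [0.4785, 0.1557, 0.1781]
orientation: [0.259, 0.966, -0.001, -0.002]
contact_force: [0.9, 0.1, -4.6]
width: 0.0114
grasp_force: 59.1
```

Call:
drive_tool(increments=[{"x":6,"y":-24,"z":0,"rx":0,"ry":0,"rz":-0.143,"grip":-1},{"x":6,"y":-24,"z":0,"rx":0,"ry":0,"rz":-0.143,"grip":-1},{"x":6,"y":-24,"z":0,"rx":0,"ry":0,"rz":-0.143,"grip":-1},{"x":6,"y":-24,"z":0,"rx":0,"ry":0,"rz":-0.143,"grip":-1},{"x":6,"y":-24,"z":0,"rx":0,"ry":0,"rz":-0.143,"grip":-1},{"x":6,"y":-24,"z":0,"rx":0,"ry":0,"rz":-0.143,"grip":-1},{"x":6,"y":-19,"z":0,"rx":0,"ry":0,"rz":-0.143,"grip":-1},{"x":0,"y":0,"z":0,"rx":0,"ry":0,"rz":-0.143,"grip":-1}])

```text
time_s: 20.65
eef_pos: [0.521, -0.0085, 0.1778]
orientation: [0.742, 0.67, -0.002, -0.001]
contact_force: [-0.1, 1.6, -4.5]
width: 0.0113
grasp_force: 59.1
```

Run:
```python
from h import *
p,im=snap('wrist','w8.png'); s=ctrl.read_state(); m=R.from_quat(s['orientation']).as_matrix();t=m[:,1];print(s['eef_pos'].round(4),'yaw',np.arctan2(t[1],t[0]),m[:,2].round(3),s['width'],s['grasp_force'],s['contact_force'].round(1))
find('wrist',p,['carrier','carrier_grip','pocket_0'],4)
print(s['joints'].round(2),s['time_s'])
```

```text
[ 0.5206 -0.0073  0.1778] yaw -0.10428041247281346 [-0.005 -0.    -1.   ] 0.01170378326390461 58.98841917514801 [-0.   0.4 -5.1]
wrist carrier 0.87 [521  -6 160] [257 225]
wrist carrier_grip 0.66 [524  -8 193] [263 256]
wrist carrier_grip 0.28 [518  -8 162] [253 228]
wrist pocket_0 0.98 [516 -55 169] [256 298]
wrist pocket_0 0.74 [526  38 169] [258 157]
[-0.14  0.04 -0.02  1.52 -0.    1.53] 20.7
```

View pics/w8.png

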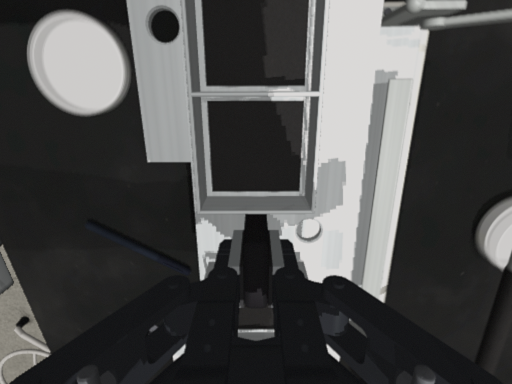

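Call:
drive_tool(increments=[{"x":9,"y":-21.5,"z":-10,"rx":0,"ry":0,"rz":0.02,"grip":-1},{"x":0,"y":0,"z":-20,"rx":0,"ry":0,"rz":0,"grip":-1},{"x":0,"y":0,"z":-20,"rx":0,"ry":0,"rz":0,"grip":-1},{"x":0,"y":0,"z":-20,"rx":0,"ry":0,"rz":0,"grip":-1},{"x":0,"y":0,"z":-10,"rx":0,"ry":0,"rz":0,"grip":-1},{"x":0,"y":0,"z":0,"rx":0,"ry":0,"rz":0,"grip":-1},{"x":0,"y":0,"z":0,"rx":0,"ry":0,"rz":0,"grip":-1}])

```text
time_s: 21.55
eef_pos: [0.5308, -0.0271, 0.1009]
orientation: [0.732, 0.682, 0.0, 0.0]
contact_force: [0.5, -0.5, -4.7]
width: 0.0112
grasp_force: 59.1
```

Run:
```python
from h import *
p,im=snap('wrist','w9.png'); s=ctrl.read_state(); m=R.from_quat(s['orientation']).as_matrix();t=m[:,1];print(s['eef_pos'].round(4),'yaw',np.arctan2(t[1],t[0]),m[:,2].round(4),s['width'],s['grasp_force'],s['contact_force'].round(1))
find('wrist',p,['carrier','carrier_grip','pocket_0','deck','lip'],2)
q,_=snap('scene'); find('scene',q,['carrier','carrier_grip','lip'],2)
```

```text
[ 0.5314 -0.0273  0.1016] yaw -0.07096502603115239 [ 1.8e-03 -4.0e-04 -1.0e+00] 0.010994866179052733 59.09636378288269 [ 0.7 -0.2 -4.2]
wrist carrier 0.55 [528 -24  83] [252 223]
wrist carrier_grip 0.95 [534 -26 116] [264 256]
wrist pocket_0 0.87 [532  22  90] [253 152]
wrist pocket_0 0.82 [526 -74  90] [255 297]
wrist deck 0.94 [577 -34  60] [323 218]
wrist lip 0.92 [622 -40  76] [397 231]
scene carrier 0.73 [531 -25  88] [286 199]
scene carrier_grip 0.67 [529 -25 118] [286 191]
scene lip 0.98 [625 -40  81] [307 193]
```

View pics/w9.png

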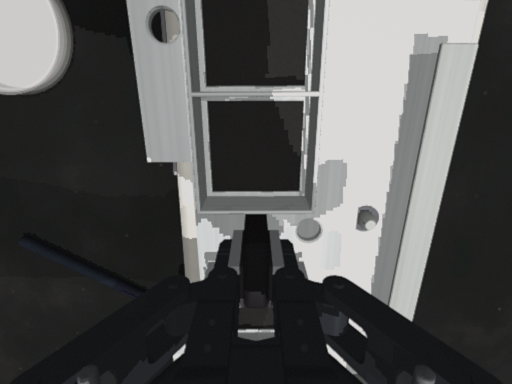

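Run:
```python
from h import *
p=cams.camera_params('wrist'); f=lambda u,z:(ray(p,u,z)*1000).round(1)
st=f((371,225),.069); print('stud',st,'base',f((366,216),.0585)); 
L1,L2=f((440,45),.082),f((392,310),.082); print(L1,L2,'lip yaw',np.arctan2(-(L1-L2)[0],(L1-L2)[1]))
print('hole',f((308,230),.0896),'fr hole',f((164,24),.0896))
h=f((308,230),.0896)[:2]-f((164,24),.0896)[:2]; print('carrier yaw',np.arctan2(h[1],h[0])-np.arctan2(-110,76))
```

```text
stud [607.2 -38.   69. ] base [607.6 -36.2  58.5]
[631.2  69.1  82. ] [620.4 -98.7  82. ] lip yaw -0.06427368247916945
hole [561.1 -27.6  89.6] fr hole [494.2  87.1  89.6]
carrier yaw -0.07657835102359878
```

Call:
drive_tool(increments=[{"x":-0.5,"y":-5.5,"z":-4,"rx":0,"ry":0,"rz":-0.01,"grip":-1},{"x":0,"y":0,"z":-5,"rx":0,"ry":0,"rz":0,"grip":-1},{"x":0,"y":0,"z":-3.5,"rx":0,"ry":0,"rz":0,"grip":-1},{"x":0,"y":0,"z":0,"rx":0,"ry":0,"rz":0,"grip":-1},{"x":0,"y":0,"z":0,"rx":0,"ry":0,"rz":0,"grip":-1}])

```text
time_s: 22.55
eef_pos: [0.5299, -0.0328, 0.0876]
orientation: [0.735, 0.678, -0.0, -0.0]
contact_force: [-0.8, 0.7, -3.5]
width: 0.0111
grasp_force: 59.2
```

Call:
drive_tool(increments=[{"x":6.5,"y":-0.5,"z":0.7,"rx":0,"ry":0,"rz":0,"grip":-1},{"x":6.5,"y":-0.5,"z":0,"rx":0,"ry":0,"rz":0,"grip":-1},{"x":6.5,"y":-0.5,"z":0,"rx":0,"ry":0,"rz":0,"grip":-1},{"x":6.5,"y":-0.5,"z":0,"rx":0,"ry":0,"rz":0,"grip":-1},{"x":4,"y":-0.4,"z":0,"rx":0,"ry":0,"rz":0,"grip":-1},{"x":0,"y":0,"z":0,"rx":0,"ry":0,"rz":0,"grip":-1}])

```text
time_s: 23.15
eef_pos: [0.5609, -0.0354, 0.0886]
orientation: [0.735, 0.678, 0.0, 0.0]
contact_force: [1.1, -0.1, -3.5]
width: 0.0115
grasp_force: 59.2
```

Run:
```python
from h import *
p,im=snap('wrist','w10.png'); s=ctrl.read_state(); m=R.from_quat(s['orientation']).as_matrix();t=m[:,1];print(s['eef_pos'].round(4),'yaw',np.arctan2(t[1],t[0]),m[:,2].round(4),s['contact_force'].round(1))
find('wrist',p,['carrier','carrier_grip','deck','lip'],2)
q,i2=snap('scene'); find('scene',q,['carrier','carrier_grip','lip'],2)
A=cv2.resize(im[0:300,130:470],None,fx=1.35,fy=1.35); B=cv2.resize(i2[160:250,230:360],None,fx=2.4,fy=2.4,interpolation=cv2.INTER_CUBIC)
o=np.zeros((405,800,3),np.uint8); o[:A.shape[0],:A.shape[1]]=A; o[:B.shape[0],470:470+B.shape[1]]=B; cv2.imwrite('pics/m10.png',o[:,:,::-1])
```

```text
[ 0.5604 -0.0353  0.0886] yaw -0.08196945750582425 [-3.e-04  0.e+00 -1.e+00] [-0.1 -1.  -4. ]
wrist carrier 0.72 [558 -33  72] [253 225]
wrist carrier_grip 0.72 [566 -33 106] [267 255]
wrist lip 0.56 [620 -39  79] [357 232]
scene carrier 0.83 [559 -32  72] [293 201]
scene carrier 0.24 [ 686 -279    4] [374 232]
scene carrier_grip 0.72 [557 -34 108] [294 192]
scene lip 0.73 [625 -36  78] [306 193]
scene lip 0.16 [623 238  -2] [251 187]
```

View pics/m10.png

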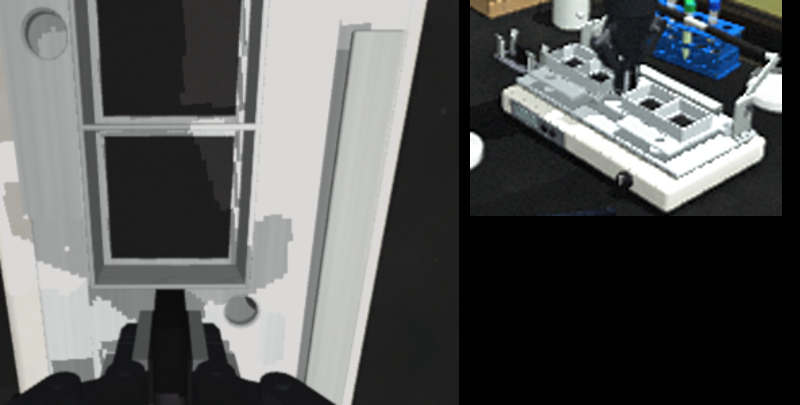

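Call:
drive_tool(increments=[{"x":6,"y":-0.7,"z":0,"rx":0,"ry":0,"rz":0,"grip":-1},{"x":6,"y":-0.7,"z":0,"rx":0,"ry":0,"rz":0,"grip":-1},{"x":4,"y":-0.6,"z":0,"rx":0,"ry":0,"rz":0,"grip":-1},{"x":0,"y":0,"z":0,"rx":0,"ry":0,"rz":0,"grip":-1},{"x":0,"y":0,"z":0,"rx":0,"ry":0,"rz":0,"grip":-1}])

```text
time_s: 24.1
eef_pos: [0.5762, -0.0373, 0.0886]
orientation: [0.736, 0.678, -0.0, -0.0]
contact_force: [0.4, 1.0, -4.6]
width: 0.0111
grasp_force: 59.2
```

Call:
drive_tool(increments=[{"x":0,"y":0,"z":-2,"rx":0,"ry":0,"rz":0,"grip":-1},{"x":0,"y":0,"z":-2,"rx":0,"ry":0,"rz":0,"grip":-1},{"x":0,"y":0,"z":-2,"rx":0,"ry":0,"rz":0,"grip":-1},{"x":0,"y":0,"z":0,"rx":0,"ry":0,"rz":0,"grip":-1}])

```text
time_s: 24.5
eef_pos: [0.5757, -0.0372, 0.0821]
orientation: [0.735, 0.678, -0.0, -0.0]
contact_force: [-0.1, 0.8, -4.4]
width: 0.0107
grasp_force: 59.2
```

Call:
drive_tool(increments=[{"x":0,"y":0,"z":-2,"rx":0,"ry":0,"rz":0,"grip":-1},{"x":0,"y":0,"z":-2,"rx":0,"ry":0,"rz":0,"grip":-1},{"x":0,"y":0,"z":-2,"rx":0,"ry":0,"rz":0,"grip":-1},{"x":0,"y":0,"z":-1.5,"rx":0,"ry":0,"rz":0,"grip":-1},{"x":0,"y":0,"z":0,"rx":0,"ry":0,"rz":0,"grip":-1}])

```text
time_s: 25.0
eef_pos: [0.5762, -0.0371, 0.0753]
orientation: [0.736, 0.678, -0.0, -0.0]
contact_force: [-1.5, 0.9, -3.8]
width: 0.0115
grasp_force: 59.4
```

Call:
drive_tool(increments=[{"x":0,"y":0,"z":-1.5,"rx":0,"ry":0,"rz":0,"grip":-1},{"x":0,"y":0,"z":-1,"rx":0,"ry":0,"rz":0,"grip":-1},{"x":0,"y":0,"z":0,"rx":0,"ry":0,"rz":0,"grip":-1}])

```text
time_s: 25.3
eef_pos: [0.5764, -0.0372, 0.075]
orientation: [0.736, 0.678, 0.0, 0.001]
contact_force: [-4.4, 1.8, 5.8]
width: 0.0112
grasp_force: 60.8
```

Call:
drive_tool(increments=[{"x":0,"y":0,"z":0,"rx":0,"ry":0,"rz":0,"grip":0},{"x":0,"y":0,"z":0,"rx":0,"ry":0,"rz":0,"grip":0},{"x":0,"y":0,"z":0,"rx":0,"ry":0,"rz":0,"grip":0},{"x":0,"y":0,"z":30,"rx":0,"ry":0,"rz":0,"grip":0},{"x":0,"y":0,"z":45,"rx":0,"ry":0,"rz":0,"grip":0},{"x":-10,"y":-20,"z":40,"rx":0,"ry":0,"rz":0,"grip":1},{"x":-20,"y":-40,"z":20,"rx":0,"ry":0,"rz":0,"grip":1},{"x":0,"y":0,"z":0,"rx":0,"ry":0,"rz":0,"grip":1}])

```text
time_s: 26.1
eef_pos: [0.5473, -0.1018, 0.213]
orientation: [0.737, 0.676, 0.001, 0.005]
contact_force: [0.4, 0.5, 0.1]
width: 0.0833
grasp_force: 0.0
```

Run:
```python
from h import *
p,im=snap('wrist','w11.png'); s=ctrl.read_state(); print(s['eef_pos'].round(4))
find('wrist',p,['carrier','carrier_grip','pocket_0','front_jar_0'],4)
for n in('scene','top'):
    q,i2=snap(n,n+'11.png'); find(n,q,['carrier','carrier_grip','pocket_0','clamp','front_jar_0','red_jar_12'],4)
```

```text
[ 0.5472 -0.0997  0.2105]
wrist carrier 0.79 [573 -34  57] [275 101]
wrist carrier 0.29 [ 413 -393    3] [187 341]
wrist carrier_grip 0.93 [581 -36  89] [286 103]
wrist pocket_0 0.95 [ 566 -143   65] [276 204]
wrist pocket_0 0.84 [580  15  64] [279  45]
wrist pocket_0 0.78 [572 -85  64] [277 152]
wrist front_jar_0 0.65 [ 413 -394   -1] [188 339]
scene carrier 0.62 [574 -29  59] [295 202]
scene carrier_grip 0.61 [705 -43 145] [323 169]
scene carrier_grip 0.57 [574 -37  92] [297 195]
scene carrier_grip 0.37 [623 -42  82] [307 193]
scene pocket_0 0.94 [570 -79  62] [306 207]
scene pocket_0 0.89 [ 570 -145   67] [321 213]
scene pocket_0 0.83 [582  11  61] [288 197]
scene clamp 0.89 [ 273 -379    1] [322 313]
scene clamp 0.65 [ 340 -228   -3] [294 274]
scene clamp 0.45 [629 236   0] [253 186]
scene clamp 0.28 [577 -30  -1] [295 217]
scene front_jar_0 0.92 [ 550 -425   -2] [393 272]
scene front_jar_0 0.89 [ 416 -391   -1] [357 289]
scene front_jar_0 0.29 [357 116   1] [220 224]
top carrier 0.88 [577 -31  58] [281 177]
top carrier_grip 0.71 [576 -33  91] [282 176]
top pocket_0 0.95 [585  74  58] [255 174]
top pocket_0 0.74 [570 -87  65] [294 179]
top pocket_0 0.64 [574  19  67] [269 177]
top pocket_0 0.6 [ 562 -144   64] [308 181]
top clamp 0.82 [ 274 -379   -3] [362 254]
top clamp 0.75 [574 -35   2] [280 181]
top clamp 0.54 [619 240   0] [215 169]
top clamp 0.32 [ 412 -389   -2] [363 221]
top front_jar_0 0.62 [ 541 -427   -2] [371 191]
top front_jar_0 0.55 [ 413 -388    1] [363 221]
```

Call:
drive_tool(increments=[{"x":-13,"y":-45,"z":5,"rx":0,"ry":0,"rz":0,"grip":1},{"x":-13,"y":-45,"z":5,"rx":0,"ry":0,"rz":0,"grip":1},{"x":-13,"y":-45,"z":5,"rx":0,"ry":0,"rz":0,"grip":1},{"x":-13,"y":-45,"z":5,"rx":0,"ry":0,"rz":0,"grip":1},{"x":-13,"y":-40,"z":0,"rx":0,"ry":0,"rz":0,"grip":1},{"x":0,"y":0,"z":0,"rx":0,"ry":0,"rz":0,"grip":1},{"x":0,"y":0,"z":0,"rx":0,"ry":0,"rz":0,"grip":1}])

```text
time_s: 27.75
eef_pos: [0.4807, -0.3181, 0.2275]
orientation: [0.736, 0.677, 0.0, -0.0]
contact_force: [0.8, 0.6, -0.2]
width: 0.0855
grasp_force: 0.0
```

Run:
```python
from h import *
p,im=snap('wrist','w12.png'); s=ctrl.read_state(); m=R.from_quat(s['orientation']).as_matrix();print(s['eef_pos'].round(4),np.arctan2(m[1,1],m[0,1]))
find('wrist',p,['front_jar_0','red_jar_12','tweezers_green'],4)
hsv=cv2.cvtColor(im,cv2.COLOR_RGB2HSV); mk=((hsv[...,0]<6)|(hsv[...,0]>174))&(hsv[...,1]>180)&(hsv[...,2]>100)
n,l,st,c=cv2.connectedComponentsWithStats(mk.astype(np.uint8))
for i in range(1,n):
    if st[i,4]>150:
        print(st[i],c[i].round(1),[(ray(p,c[i],z)*1000).round(1) for z in(.062,.07)])
```

```text
[ 0.4811 -0.317   0.2276] -0.08267637052317331
wrist front_jar_0 0.85 [ 544 -426    2] [307 225]
wrist front_jar_0 0.61 [ 412 -393    0] [212 210]
wrist tweezers_green 0.74 [ 480 -370    0] [259 191]
[ 186  211   41   40 1242] [206.1 230.9] [array([ 413.5, -392.3,   62. ]), array([ 415.3, -388.2,   70. ])]
[ 297  229   40   40 1209] [316.  249.2] [array([ 544.8, -428.8,   62. ]), array([ 543.3, -423.8,   70. ])]
```

Call:
drive_tool(increments=[{"x":-33,"y":-37,"z":0,"rx":0,"ry":0,"rz":0,"grip":1},{"x":-34,"y":-37.5,"z":-5,"rx":0,"ry":0,"rz":0,"grip":1},{"x":0,"y":0,"z":-40,"rx":0,"ry":0,"rz":0,"grip":1},{"x":0,"y":0,"z":-45,"rx":0,"ry":0,"rz":0,"grip":1},{"x":0,"y":0,"z":-45,"rx":0,"ry":0,"rz":0,"grip":1},{"x":0,"y":0,"z":-40,"rx":0,"ry":0,"rz":0,"grip":1},{"x":0,"y":0,"z":-15,"rx":0,"ry":0,"rz":0,"grip":1},{"x":0,"y":0,"z":0,"rx":0,"ry":0,"rz":0,"grip":1}])

```text
time_s: 28.75
eef_pos: [0.4136, -0.3883, 0.0349]
orientation: [0.735, 0.678, 0.0, -0.003]
contact_force: [0.2, -0.2, 1.1]
width: 0.0856
grasp_force: 0.0
```

Call:
drive_tool(increments=[{"x":0,"y":0,"z":0,"rx":0,"ry":0,"rz":0,"grip":-0.2},{"x":0,"y":0,"z":0,"rx":0,"ry":0,"rz":0,"grip":-1},{"x":0,"y":0,"z":0,"rx":0,"ry":0,"rz":0,"grip":-1},{"x":0,"y":0,"z":0,"rx":0,"ry":0,"rz":0,"grip":-1}])

```text
time_s: 29.15
eef_pos: [0.4165, -0.3932, 0.0415]
orientation: [0.735, 0.678, -0.0, 0.003]
contact_force: [-0.9, -1.1, 6.5]
width: 0.0446
grasp_force: 61.3
```

Call:
drive_tool(increments=[{"x":0,"y":0,"z":25,"rx":0,"ry":0,"rz":0,"grip":-1},{"x":0,"y":0,"z":45,"rx":0,"ry":0,"rz":0,"grip":-1},{"x":0,"y":0,"z":45,"rx":0,"ry":0,"rz":0,"grip":-1},{"x":0,"y":0,"z":35,"rx":0,"ry":0,"rz":0,"grip":-1},{"x":25,"y":41.5,"z":0,"rx":0,"ry":0,"rz":0,"grip":-1},{"x":25,"y":41.5,"z":0,"rx":0,"ry":0,"rz":0,"grip":-1},{"x":25,"y":41.5,"z":0,"rx":0,"ry":0,"rz":0,"grip":-1},{"x":25,"y":41.5,"z":0,"rx":0,"ry":0,"rz":0,"grip":-1}])

```text
time_s: 29.95
eef_pos: [0.5159, -0.224, 0.1891]
orientation: [0.736, 0.677, 0.0, 0.001]
contact_force: [0.4, -0.5, -0.0]
width: 0.0441
grasp_force: 61.5
```

Call:
drive_tool(increments=[{"x":25,"y":41.5,"z":0,"rx":0,"ry":0,"rz":0,"grip":-1},{"x":26,"y":41.5,"z":0,"rx":0,"ry":0,"rz":0,"grip":-1},{"x":0,"y":0,"z":0,"rx":0,"ry":0,"rz":0,"grip":-1}])

```text
time_s: 30.25
eef_pos: [0.5685, -0.1367, 0.1886]
orientation: [0.733, 0.68, 0.002, 0.0]
contact_force: [0.1, 0.1, -0.5]
width: 0.0445
grasp_force: 61.6
```

```bash
cat > chk.py <<'E'
from h import *
s=ctrl.read_state(); m=R.from_quat(s['orientation']).as_matrix();print(s['eef_pos'].round(4),np.arctan2(m[1,1],m[0,1]),m[:,2].round(3),s['width'],s['grasp_force'],s['contact_force'].round(1),s['joints'].round(2))
p,im=snap('wrist'); find('wrist',p,['front_jar_0','pocket_0','carrier'],4)
q,im=snap('scene'); find('scene',q,['front_jar_0','pocket_0'],4)
E
python3 chk.py
```

```text
[ 0.5685 -0.1367  0.1886] -0.07429781671459919 [ 0.003  0.002 -1.   ] 0.04451349973023612 61.55512704513967 [ 0.1  0.1 -0.5] [-0.35  0.2   0.18  1.55  0.    1.29]
wrist pocket_0 0.71 [574 -84  63] [258 122]
wrist pocket_0 0.67 [ 564 -142   64] [252 183]
wrist pocket_0 0.65 [642 -39 101] [345  60]
wrist pocket_0 0.5 [ 564 -135  146] [250 209]
wrist carrier 0.59 [576 -33  58] [256  63]
scene front_jar_0 0.75 [ 568 -138  146] [321 192]
scene front_jar_0 0.55 [ 551 -425   -1] [393 272]
scene front_jar_0 0.51 [360 114   0] [221 224]
scene front_jar_0 0.45 [627 277  -1] [245 183]
scene pocket_0 0.89 [581  73  65] [275 190]
scene pocket_0 0.85 [ 570 -142   65] [321 213]
scene pocket_0 0.6 [569 -80  63] [306 207]
scene pocket_0 0.56 [584  15  63] [287 196]
```

Call:
drive_tool(increments=[{"x":-2,"y":-5.5,"z":0,"rx":0,"ry":0,"rz":0,"grip":-1},{"x":0,"y":0,"z":-25,"rx":0,"ry":0,"rz":0,"grip":-1},{"x":0,"y":0,"z":-25,"rx":0,"ry":0,"rz":0,"grip":-1},{"x":0,"y":0,"z":-12,"rx":0,"ry":0,"rz":0,"grip":-1},{"x":0,"y":0,"z":-10,"rx":0,"ry":0,"rz":0,"grip":-1},{"x":0,"y":0,"z":-7,"rx":0,"ry":0,"rz":0,"grip":-1},{"x":0,"y":0,"z":0,"rx":0,"ry":0,"rz":0,"grip":-1}])

```text
time_s: 31.3
eef_pos: [0.5632, -0.1476, 0.108]
orientation: [0.736, 0.677, -0.0, -0.001]
contact_force: [0.4, 0.2, -1.8]
width: 0.0444
grasp_force: 62.0
```

Call:
drive_tool(increments=[{"x":1.5,"y":2,"z":0,"rx":0,"ry":0,"rz":0,"grip":-1},{"x":1.5,"y":2,"z":-1,"rx":0,"ry":0,"rz":0,"grip":-1},{"x":0,"y":0,"z":-2,"rx":0,"ry":0,"rz":0,"grip":-1},{"x":0,"y":0,"z":-1.5,"rx":0,"ry":0,"rz":0,"grip":-1},{"x":0,"y":0,"z":0,"rx":0,"ry":0,"rz":0,"grip":-1}])

```text
time_s: 31.8
eef_pos: [0.5671, -0.1436, 0.1046]
orientation: [0.735, 0.678, 0.0, 0.0]
contact_force: [0.2, 0.3, -0.3]
width: 0.0442
grasp_force: 62.1
```

Call:
drive_tool(increments=[{"x":0,"y":0,"z":-0.5,"rx":0,"ry":0,"rz":0,"grip":0.5},{"x":0,"y":0,"z":0,"rx":0,"ry":0,"rz":0,"grip":0.5},{"x":0,"y":0,"z":0,"rx":0,"ry":0,"rz":0,"grip":0.5},{"x":0,"y":0,"z":20,"rx":0,"ry":0,"rz":0,"grip":0.5},{"x":0,"y":0,"z":45,"rx":0,"ry":0,"rz":0,"grip":0.8},{"x":0,"y":-40,"z":25,"rx":0,"ry":0,"rz":0,"grip":1},{"x":-3,"y":-48,"z":0,"rx":0,"ry":0,"rz":0,"grip":1},{"x":-3,"y":-48,"z":0,"rx":0,"ry":0,"rz":0,"grip":1}])

```text
time_s: 32.6
eef_pos: [0.5618, -0.2811, 0.1961]
orientation: [0.735, 0.678, 0.001, 0.002]
contact_force: [1.2, 0.4, 0.3]
width: 0.0855
grasp_force: 0.0
```

Call:
drive_tool(increments=[{"x":-4,"y":-48,"z":0,"rx":0,"ry":0,"rz":0,"grip":1},{"x":-4,"y":-48,"z":0,"rx":0,"ry":0,"rz":0,"grip":1},{"x":-4,"y":-40,"z":0,"rx":0,"ry":0,"rz":0,"grip":1},{"x":0,"y":0,"z":0,"rx":0,"ry":0,"rz":0,"grip":1},{"x":0,"y":0,"z":0,"rx":0,"ry":0,"rz":0,"grip":1}])

```text
time_s: 33.1
eef_pos: [0.5481, -0.4164, 0.1928]
orientation: [0.736, 0.677, 0.0, -0.001]
contact_force: [0.4, 0.7, 0.1]
width: 0.0853
grasp_force: 0.0
```

```bash
python3 chk.py
python3 - <<'E'
from h import *
p,im=snap('wrist')
hsv=cv2.cvtColor(im,cv2.COLOR_RGB2HSV); mk=((hsv[...,0]<6)|(hsv[...,0]>174))&(hsv[...,1]>180)&(hsv[...,2]>100)
n,l,st,c=cv2.connectedComponentsWithStats(mk.astype(np.uint8))
for i in range(1,n):
    if st[i,4]>150: print(st[i],[(ray(p,c[i],z)*1000).round(1) for z in(.062,.07)])
E
```

```text
[ 0.5481 -0.4164  0.1928] -0.08412585040917551 [-0.001  0.002 -1.   ] 0.08534393186125518 0.0 [0.4 0.7 0.1] [-0.75  0.5   0.56  1.64  0.    0.91]
wrist front_jar_0 0.86 [ 544 -426    1] [254 169]
wrist front_jar_0 0.75 [ 682 -278    6] [376  19]
scene front_jar_0 0.65 [ 550 -424   -1] [392 272]
scene front_jar_0 0.59 [573 -38  91] [297 195]
scene front_jar_0 0.58 [ 565 -142   64] [320 214]
scene front_jar_0 0.4 [577 -32  54] [296 203]
scene pocket_0 0.91 [573 -82  63] [307 207]
scene pocket_0 0.78 [581  74  62] [275 190]
scene pocket_0 0.66 [ 570 -144   67] [321 213]
scene pocket_0 0.57 [585  12  63] [288 196]
[ 229  165   47   47 1776] [array([ 543.5, -427.6,   62. ]), array([ 543.8, -424.8,   70. ])]
```

Call:
drive_tool(increments=[{"x":-3.5,"y":-10,"z":-30,"rx":0,"ry":0,"rz":0,"grip":1},{"x":0,"y":0,"z":-40,"rx":0,"ry":0,"rz":0,"grip":1},{"x":0,"y":0,"z":-40,"rx":0,"ry":0,"rz":0,"grip":1},{"x":0,"y":0,"z":-30,"rx":0,"ry":0,"rz":0,"grip":1},{"x":0,"y":0,"z":-15,"rx":0,"ry":0,"rz":0,"grip":1},{"x":0,"y":0,"z":0,"rx":0,"ry":0,"rz":0,"grip":1},{"x":0,"y":0,"z":0,"rx":0,"ry":0,"rz":0,"grip":1}])

```text
time_s: 34.2
eef_pos: [0.546, -0.426, 0.0403]
orientation: [0.735, 0.678, 0.0, 0.001]
contact_force: [0.4, -0.3, 0.3]
width: 0.0853
grasp_force: 0.0
```

Call:
drive_tool(increments=[{"x":0,"y":0,"z":0,"rx":0,"ry":0,"rz":0,"grip":-0.2},{"x":0,"y":0,"z":0,"rx":0,"ry":0,"rz":0,"grip":-1},{"x":0,"y":0,"z":0,"rx":0,"ry":0,"rz":0,"grip":-1},{"x":0,"y":0,"z":0,"rx":0,"ry":0,"rz":0,"grip":-1}])

```text
time_s: 34.6
eef_pos: [0.5461, -0.4269, 0.0413]
orientation: [0.736, 0.677, -0.0, 0.002]
contact_force: [-0.7, -0.2, 4.7]
width: 0.0443
grasp_force: 61.3
```

Call:
drive_tool(increments=[{"x":0,"y":0,"z":25,"rx":0,"ry":0,"rz":0,"grip":-1},{"x":0,"y":0,"z":45,"rx":0,"ry":0,"rz":0,"grip":-1},{"x":0,"y":0,"z":45,"rx":0,"ry":0,"rz":0,"grip":-1},{"x":0,"y":0,"z":40,"rx":0,"ry":0,"rz":0,"grip":-1},{"x":3.5,"y":42,"z":0,"rx":0,"ry":0,"rz":0,"grip":-1},{"x":3.5,"y":42,"z":0,"rx":0,"ry":0,"rz":0,"grip":-1},{"x":3.5,"y":42,"z":0,"rx":0,"ry":0,"rz":0,"grip":-1},{"x":3.5,"y":42,"z":0,"rx":0,"ry":0,"rz":0,"grip":-1}])

```text
time_s: 35.4
eef_pos: [0.5593, -0.2561, 0.1938]
orientation: [0.736, 0.677, 0.0, 0.0]
contact_force: [0.7, -0.5, -0.4]
width: 0.0441
grasp_force: 61.3
```

Call:
drive_tool(increments=[{"x":3.5,"y":42,"z":0,"rx":0,"ry":0,"rz":0,"grip":-1},{"x":3.5,"y":42,"z":0,"rx":0,"ry":0,"rz":0,"grip":-1},{"x":3.5,"y":42,"z":0,"rx":0,"ry":0,"rz":0,"grip":-1},{"x":3.5,"y":42,"z":0,"rx":0,"ry":0,"rz":0,"grip":-1},{"x":3.5,"y":42,"z":0,"rx":0,"ry":0,"rz":0,"grip":-1},{"x":3.5,"y":42,"z":0,"rx":0,"ry":0,"rz":0,"grip":-1},{"x":3.5,"y":42,"z":0,"rx":0,"ry":0,"rz":0,"grip":-1},{"x":0,"y":30,"z":0,"rx":0,"ry":0,"rz":0,"grip":-1}])

```text
time_s: 36.2
eef_pos: [0.5837, 0.0692, 0.1937]
orientation: [0.735, 0.678, 0.0, -0.0]
contact_force: [1.1, -0.1, 0.0]
width: 0.0441
grasp_force: 61.3
```

Call:
drive_tool(increments=[{"x":0,"y":0,"z":0,"rx":0,"ry":0,"rz":0,"grip":-1},{"x":0,"y":0,"z":0,"rx":0,"ry":0,"rz":0,"grip":-1},{"x":0,"y":0,"z":0,"rx":0,"ry":0,"rz":0,"grip":-1}])

```text
time_s: 36.5
eef_pos: [0.5838, 0.0656, 0.1937]
orientation: [0.736, 0.677, -0.0, 0.0]
contact_force: [-0.8, -0.0, -0.5]
width: 0.0438
grasp_force: 61.3
```

```bash
python3 chk.py
```

```text
[0.5838 0.0656 0.1937] -0.08288829606293487 [-0. -0. -1.] 0.04381947345391339 61.28588146297261 [-0.8 -0.  -0.5] [-0.    0.21  0.2   1.56 -0.    1.65]
wrist front_jar_0 0.73 [580  68 152] [252 209]
wrist front_jar_0 0.69 [ 563 -141   63] [253 336]
wrist pocket_0 0.89 [ 564 -140   63] [254 336]
wrist pocket_0 0.84 [569 -84  64] [254 299]
wrist pocket_0 0.66 [587  70  60] [259 170]
scene front_jar_0 0.8 [587  65 154] [278 168]
scene front_jar_0 0.51 [ 565 -143   64] [320 214]
scene pocket_0 0.95 [ 570 -143   66] [321 213]
scene pocket_0 0.82 [572 -83  64] [307 207]
scene pocket_0 0.72 [584  15  59] [287 197]
scene pocket_0 0.57 [582  71  63] [275 190]
```

Call:
drive_tool(increments=[{"x":0.5,"y":6,"z":0,"rx":0,"ry":0,"rz":0,"grip":-1},{"x":0,"y":0,"z":-20,"rx":0,"ry":0,"rz":0,"grip":-1},{"x":0,"y":0,"z":-25,"rx":0,"ry":0,"rz":0,"grip":-1},{"x":0,"y":0,"z":-12,"rx":0,"ry":0,"rz":0,"grip":-1},{"x":0,"y":0,"z":-12,"rx":0,"ry":0,"rz":0,"grip":-1},{"x":0,"y":0,"z":-10,"rx":0,"ry":0,"rz":0,"grip":-1},{"x":0,"y":0,"z":-6,"rx":0,"ry":0,"rz":0,"grip":-1},{"x":0,"y":0,"z":0,"rx":0,"ry":0,"rz":0,"grip":-1}])

```text
time_s: 37.65
eef_pos: [0.5838, 0.0724, 0.108]
orientation: [0.736, 0.678, -0.0, -0.0]
contact_force: [0.5, 0.0, -0.9]
width: 0.0444
grasp_force: 61.3
```

Call:
drive_tool(increments=[{"x":0,"y":0,"z":-2,"rx":0,"ry":0,"rz":0,"grip":-1},{"x":0,"y":0,"z":-1.7,"rx":0,"ry":0,"rz":0,"grip":-1},{"x":0,"y":0,"z":0,"rx":0,"ry":0,"rz":0,"grip":-1},{"x":0,"y":0,"z":0,"rx":0,"ry":0,"rz":0,"grip":0.5},{"x":0,"y":0,"z":0,"rx":0,"ry":0,"rz":0,"grip":0.5},{"x":0,"y":0,"z":0,"rx":0,"ry":0,"rz":0,"grip":0.5},{"x":0,"y":0,"z":20,"rx":0,"ry":0,"rz":0,"grip":0.5},{"x":0,"y":0,"z":45,"rx":0,"ry":0,"rz":0,"grip":0.5}])

```text
time_s: 38.45
eef_pos: [0.5808, 0.0723, 0.1654]
orientation: [0.736, 0.677, -0.004, -0.004]
contact_force: [0.0, -0.3, 0.4]
width: 0.0642
grasp_force: 0.0
```

Call:
drive_tool(increments=[{"x":0,"y":0,"z":40,"rx":0,"ry":0,"rz":0,"grip":0.3},{"x":10,"y":-20,"z":0,"rx":0,"ry":0,"rz":0,"grip":0.3},{"x":30,"y":-30,"z":0,"rx":0,"ry":0,"rz":0,"grip":0.1},{"x":40,"y":-28,"z":0,"rx":0,"ry":0,"rz":0,"grip":0},{"x":25,"y":-22,"z":0,"rx":0,"ry":0,"rz":0,"grip":0},{"x":15,"y":-15,"z":0,"rx":0,"ry":0,"rz":0,"grip":0},{"x":0,"y":0,"z":0,"rx":0,"ry":0,"rz":0,"grip":0},{"x":0,"y":0,"z":0,"rx":0,"ry":0,"rz":0,"grip":0}])

```text
time_s: 39.25
eef_pos: [0.7041, -0.0427, 0.2095]
orientation: [0.736, 0.677, -0.0, -0.001]
contact_force: [0.1, 0.1, 0.5]
width: 0.0429
grasp_force: 0.0
```

Run:
```python
from h import *
s=ctrl.read_state(); m=R.from_quat(s['orientation']).as_matrix();print(s['eef_pos'].round(4),np.arctan2(m[1,1],m[0,1]),s['width'],s['joints'].round(2))
for n in ('scene','wrist','top'):
    p,im=snap(n,n+'15.png'); find(n,p,['front_jar_0','keeper_bar','carrier','clamp'],4)
```

```text
[ 0.7041 -0.0427  0.2095] -0.0826196479270744 0.04288421621007997 [-0.16  0.56  0.68  1.7   0.    1.5 ]
scene front_jar_0 0.72 [588  75  65] [276 189]
scene front_jar_0 0.57 [626 277  -2] [245 183]
scene front_jar_0 0.53 [ 570 -142   65] [321 213]
scene front_jar_0 0.51 [581  72  62] [275 191]
scene keeper_bar 0.89 [707 -42 149] [324 168]
scene keeper_bar 0.72 [530 569  -3] [183 168]
scene keeper_bar 0.47 [584  70  62] [276 191]
scene carrier 0.69 [578 -32  60] [296 202]
scene clamp 0.76 [ 339 -230   -3] [294 275]
scene clamp 0.71 [623 235   0] [252 187]
scene clamp 0.66 [ 272 -376    0] [321 313]
wrist front_jar_0 0.65 [581  76  63] [114  60]
wrist front_jar_0 0.59 [ 559 -142   63] [141 262]
wrist keeper_bar 0.73 [705 -40 145] [258 197]
wrist carrier 0.62 [578 -34  60] [138 173]
wrist clamp 0.84 [ 339 -233   -3] [ 27 299]
wrist clamp 0.75 [ 271 -378    1] [ 15 373]
top front_jar_0 0.5 [581  72  63] [256 175]
top keeper_bar 0.45 [703 -42 146] [286 141]
top carrier 0.63 [619 240   1] [215 169]
top carrier 0.56 [576 -31  59] [281 177]
top carrier 0.52 [639 -38 102] [284 160]
top clamp 0.68 [ 338 -229    3] [326 238]
top clamp 0.55 [622 239  -1] [215 168]
top clamp 0.48 [ 269 -379    0] [362 255]
```

Call:
drive_tool(increments=[{"x":1,"y":0,"z":-35,"rx":0,"ry":0,"rz":0,"grip":0},{"x":0,"y":0,"z":-35,"rx":0,"ry":0,"rz":0,"grip":0},{"x":0,"y":0,"z":-16,"rx":0,"ry":0,"rz":0,"grip":0},{"x":0,"y":0,"z":0,"rx":0,"ry":0,"rz":0,"grip":0},{"x":0,"y":0,"z":0,"rx":0,"ry":0,"rz":0,"grip":-1},{"x":0,"y":0,"z":0,"rx":0,"ry":0,"rz":0,"grip":-1},{"x":0,"y":0,"z":0,"rx":0,"ry":0,"rz":0,"grip":-1},{"x":0,"y":0,"z":0,"rx":0,"ry":0,"rz":0,"grip":-1}])

```text
time_s: 40.8
eef_pos: [0.7052, -0.0427, 0.1266]
orientation: [0.736, 0.678, 0.0, 0.001]
contact_force: [-5.5, 0.4, 5.3]
width: 0.0096
grasp_force: 58.7
```

Call:
drive_tool(increments=[{"x":-7.6,"y":0.6,"z":9,"rx":0,"ry":0,"rz":0,"grip":-1},{"x":-8.8,"y":0.7,"z":7.7,"rx":0,"ry":0,"rz":0,"grip":-1},{"x":-9.8,"y":0.8,"z":6.3,"rx":0,"ry":0,"rz":0,"grip":-1},{"x":-10.7,"y":0.9,"z":4.8,"rx":0,"ry":0,"rz":0,"grip":-1},{"x":-11.1,"y":0.9,"z":3.1,"rx":0,"ry":0,"rz":0,"grip":-1},{"x":-11.6,"y":0.9,"z":1.4,"rx":0,"ry":0,"rz":0,"grip":-1},{"x":0,"y":0,"z":0,"rx":0,"ry":0,"rz":0,"grip":-1}])

```text
time_s: 41.5
eef_pos: [0.6505, -0.0382, 0.1629]
orientation: [0.735, 0.678, 0.006, 0.006]
contact_force: [3.6, -0.8, 9.1]
width: 0.0099
grasp_force: 60.1
```

```bash
cat > kb.py <<'E'
from h import *
s=ctrl.read_state(); print(s['eef_pos'].round(4),s['contact_force'].round(1),s['width'])
for n in ('scene','wrist'):
    p,im=snap(n); find(n,p,['keeper_bar','front_jar_0'],3)
E
python3 kb.py
```

```text
[ 0.6505 -0.0382  0.1629] [ 3.6 -0.8  9.1] 0.009908674601893167
scene keeper_bar 0.62 [651 -40 177] [314 166]
scene front_jar_0 0.73 [ 569 -141   61] [320 214]
scene front_jar_0 0.62 [588  74  65] [276 189]
wrist keeper_bar 0.78 [650 -35 177] [255 252]
wrist front_jar_0 0.84 [581  72  65] [152  58]
wrist front_jar_0 0.17 [619 -39  79] [218 195]
```

Call:
drive_tool(increments=[{"x":-11.7,"y":1,"z":-1,"rx":0,"ry":0,"rz":0,"grip":-1},{"x":-11.6,"y":1,"z":-2.5,"rx":0,"ry":0,"rz":0,"grip":-1},{"x":-11.3,"y":0.9,"z":-3.1,"rx":0,"ry":0,"rz":0,"grip":-1},{"x":-10.7,"y":0.9,"z":-4.7,"rx":0,"ry":0,"rz":0,"grip":-1},{"x":0,"y":0,"z":0,"rx":0,"ry":0,"rz":0,"grip":-1}])

```text
time_s: 42.3
eef_pos: [0.6021, -0.0341, 0.1502]
orientation: [0.735, 0.678, 0.003, 0.003]
contact_force: [-2.2, 0.9, 10.8]
width: 0.0098
grasp_force: 64.0
```

```bash
python3 kb.py
```

```text
[ 0.6021 -0.0341  0.1502] [-2.2  0.9 10.8] 0.00977419250282673
scene keeper_bar 0.86 [602 -33 164] [303 173]
scene front_jar_0 0.67 [ 685 -279    2] [373 232]
scene front_jar_0 0.63 [ 567 -140   64] [320 214]
scene front_jar_0 0.51 [586  75  63] [275 190]
wrist keeper_bar 0.91 [602 -30 169] [257 254]
wrist front_jar_0 0.94 [582  72  63] [216  57]
```

Call:
drive_tool(increments=[{"x":-9.9,"y":0.8,"z":-7,"rx":0,"ry":0,"rz":0,"grip":-1},{"x":-8.8,"y":0.7,"z":-8,"rx":0,"ry":0,"rz":0,"grip":-1},{"x":-6,"y":0.5,"z":-8.5,"rx":0,"ry":0,"rz":0,"grip":-1},{"x":-3,"y":0.2,"z":-5,"rx":0,"ry":0,"rz":0,"grip":-1},{"x":0,"y":0,"z":0,"rx":0,"ry":0,"rz":0,"grip":-1},{"x":0,"y":0,"z":0,"rx":0,"ry":0,"rz":0,"grip":-1}])

```text
time_s: 43.2
eef_pos: [0.5764, -0.0319, 0.1226]
orientation: [0.735, 0.678, 0.004, 0.004]
contact_force: [-0.9, 1.0, 13.2]
width: 0.0097
grasp_force: 68.1
```

```bash
python3 kb.py
```

```text
[ 0.5764 -0.0319  0.1226] [-0.9  1.  13.2] 0.00966784201944086
scene keeper_bar 0.71 [578 -31 139] [297 181]
scene keeper_bar 0.47 [572 -83  62] [307 207]
scene front_jar_0 0.8 [ 569 -137   63] [319 213]
scene front_jar_0 0.51 [586  73  65] [276 189]
wrist front_jar_0 0.83 [583  75  66] [252  46]
wrist front_jar_0 0.72 [ 563 -146   65] [251 323]
```

Call:
drive_tool(increments=[{"x":-1,"y":0,"z":-3,"rx":0,"ry":0,"rz":0,"grip":-1},{"x":0,"y":0,"z":-2,"rx":0,"ry":0,"rz":0,"grip":-1},{"x":0,"y":0,"z":0,"rx":0,"ry":0,"rz":0,"grip":-1}])

```text
time_s: 43.8
eef_pos: [0.5765, -0.032, 0.1224]
orientation: [0.735, 0.678, 0.005, 0.006]
contact_force: [-6.1, 1.3, 29.0]
width: 0.0098
grasp_force: 69.6
```

Call:
drive_tool(increments=[{"x":0,"y":0,"z":4,"rx":0,"ry":0,"rz":0,"grip":-0.4},{"x":0,"y":0,"z":0,"rx":0,"ry":0,"rz":0,"grip":-0.4},{"x":0,"y":0,"z":0,"rx":0,"ry":0,"rz":0,"grip":-0.4},{"x":0,"y":0,"z":20,"rx":0,"ry":0,"rz":0,"grip":-0.4},{"x":0,"y":0,"z":20,"rx":0,"ry":0,"rz":0,"grip":-0.4},{"x":0,"y":0,"z":0,"rx":0,"ry":0,"rz":0,"grip":-1},{"x":0,"y":0,"z":0,"rx":0,"ry":0,"rz":0,"grip":-1},{"x":0,"y":0,"z":0,"rx":0,"ry":0,"rz":0,"grip":-1}])

```text
time_s: 44.6
eef_pos: [0.5707, -0.0317, 0.1535]
orientation: [0.735, 0.678, -0.001, -0.001]
contact_force: [0.1, -0.0, 0.4]
width: 0.0001
grasp_force: 0.0
```

```bash
python3 kb.py
```

```text
[ 0.5707 -0.0317  0.1535] [ 0.1 -0.   0.4] 5.143270926315259e-05
scene keeper_bar 0.78 [576 -33 143] [297 181]
scene front_jar_0 0.72 [588  72  63] [276 190]
scene front_jar_0 0.64 [ 567 -143   67] [320 213]
scene front_jar_0 0.23 [570 -80  64] [306 207]
wrist keeper_bar 0.81 [576 -29 144] [265 229]
```

Call:
drive_tool(increments=[{"x":5,"y":0,"z":0,"rx":0,"ry":0,"rz":0,"grip":-1},{"x":0,"y":0,"z":-3,"rx":0,"ry":0,"rz":0,"grip":-1},{"x":0,"y":0,"z":-3,"rx":0,"ry":0,"rz":0,"grip":-1},{"x":0,"y":0,"z":-2,"rx":0,"ry":0,"rz":0,"grip":-1},{"x":0,"y":0,"z":0,"rx":0,"ry":0,"rz":0,"grip":-1}])

```text
time_s: 45.4
eef_pos: [0.5767, -0.0318, 0.148]
orientation: [0.735, 0.678, 0.0, 0.0]
contact_force: [-0.2, 0.6, 3.0]
width: 0.0001
grasp_force: 1.3
```

Call:
drive_tool(increments=[{"x":0,"y":0,"z":-2,"rx":0,"ry":0,"rz":0,"grip":-1},{"x":0,"y":0,"z":-2,"rx":0,"ry":0,"rz":0,"grip":-1},{"x":0,"y":0,"z":0,"rx":0,"ry":0,"rz":0,"grip":-1}])

```text
time_s: 45.7
eef_pos: [0.5768, -0.0318, 0.1477]
orientation: [0.735, 0.678, 0.001, 0.001]
contact_force: [-5.3, 0.5, 14.4]
width: 0.0
grasp_force: 7.0
```

Call:
drive_tool(increments=[{"x":0,"y":0,"z":20,"rx":0,"ry":0,"rz":0,"grip":-1},{"x":-10,"y":0,"z":45,"rx":0,"ry":0,"rz":0,"grip":-1},{"x":-40,"y":0,"z":30,"rx":0,"ry":0,"rz":0,"grip":0},{"x":-45,"y":0,"z":15,"rx":0,"ry":0,"rz":0,"grip":0},{"x":0,"y":0,"z":0,"rx":0,"ry":0,"rz":0,"grip":0}])

```text
time_s: 46.2
eef_pos: [0.4788, -0.0316, 0.2576]
orientation: [0.736, 0.677, 0.001, 0.002]
contact_force: [0.4, 0.5, 0.4]
width: 0.0419
grasp_force: 0.0
```

Run:
```python
from h import *
p,a=snap('scene'); find('scene',p,['keeper_bar','front_jar_0','carrier','clamp','petri_a','marker_blue','tweezers_green','cap_lime'],3)
q,b=snap('top'); find('top',q,['keeper_bar','clamp','front_jar_0'],3)
A=cv2.resize(a[130:330,150:420],None,fx=2.2,fy=2.2,interpolation=cv2.INTER_CUBIC);B=cv2.resize(a[165:235,245:350],None,fx=1.9,fy=1.9,interpolation=cv2.INTER_CUBIC)
o=np.zeros((600,800,3),np.uint8);o[:440,:594]=A;o[:B.shape[0],600:600+B.shape[1]]=B[:, :200]
C=cv2.resize(b[140:200,200:340],None,fx=4,fy=2.6,interpolation=cv2.INTER_CUBIC);o[442:442+C.shape[0],:C.shape[1]]=C
cv2.imwrite('pics/fin.png',o[:,:,::-1])
```

```text
scene keeper_bar 0.88 [577 -31 142] [297 181]
scene keeper_bar 0.62 [572 -81  60] [306 208]
scene front_jar_0 0.82 [ 566 -143   66] [320 214]
scene front_jar_0 0.45 [585  77  63] [275 190]
scene carrier 0.97 [578 -32  58] [296 202]
scene carrier 0.5 [575 -32   1] [295 217]
scene clamp 0.98 [ 274 -376    0] [321 312]
scene clamp 0.67 [639 279  -1] [247 182]
scene clamp 0.47 [ 339 -232   -2] [295 274]
scene petri_a 0.66 [ 566 -142   60] [320 215]
scene petri_a 0.58 [358 110   2] [222 224]
scene tweezers_green 0.52 [ 485 -370   -1] [364 274]
scene cap_lime 0.55 [ 685 -276    4] [373 231]
top keeper_bar 0.59 [578 -27 138] [282 172]
top clamp 0.77 [642 281   1] [205 163]
top clamp 0.76 [ 274 -376   -1] [361 254]
top clamp 0.67 [ 337 -230    1] [326 238]
top front_jar_0 0.67 [582  75  61] [255 175]
```

View pics/fin.png

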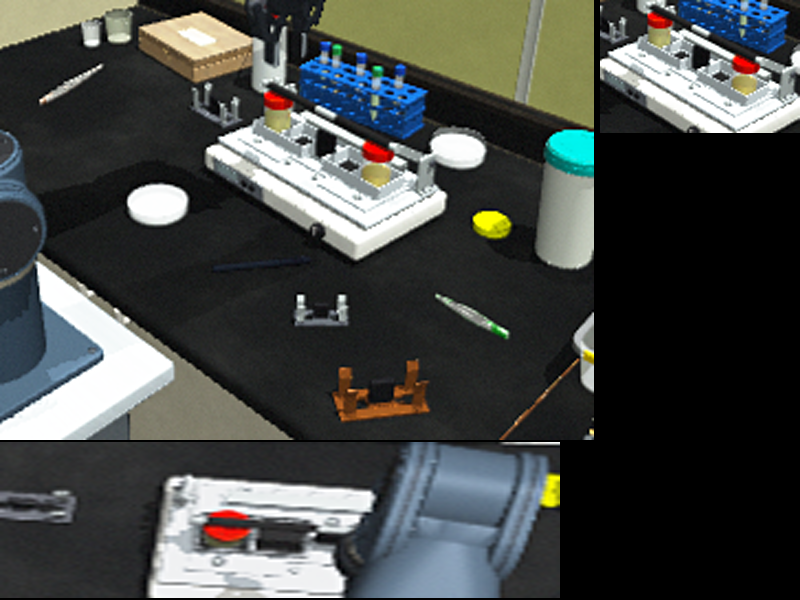

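The final picture shows both jars upright in the outer compartments, the bar shut over them at the shut height, and the clamp flat on the worktop left of the shaker. The clamp has been nudged about 4 cm since I laid it but is still flat and clear.

```bash
python3 -c "
from workcell import ctrl
print(ctrl.finish_job())"
```

```text
the job is handed in; nothing more can be done
None
```

The shaker is changed over from tubes to jars and handed in at about 46 s: clamp flat on the worktop left of the shaker, jar carrier home on its studs, the only two jars present standing in the two end compartments, and keeper bar pressed down to its shut height (the click itself not sensed).

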